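# Re-roller the saw's feed bed and oil it

## Robot

A 7-joint arm with a two-finger parallel gripper is mounted at the origin on the work surface. World frame = base frame: x ahead of the robot, y to its left, z up, the work surface at z = 0. Lengths are in m, angles in degrees, forces in N, time in s.
With the tool pointing down it reaches from about 0.375 to 0.925 m from the base axis. Payload 3.1 kg.
Tool frame: the origin (TCP) lies midway between the tips of the shut fingers; the grasp point (between the pads) lies env.grasp_offset behind it (env.grasp_offset is the distance from the TCP to the grasp point, in m); z points along the fingers, y is the line along which they close (so a half turn about z gives the same grasp; the last joint's range is limited). The gripper opens to 85 mm and grips with 20 to 120 N. Pads are 22 mm wide; open, the fingers measure 114 mm over their backs; the gripper's body (76 mm by 85 mm) begins 54 mm behind the grasp point. The pads swing forward as they close: fully open they stand 13 mm farther back than shut.
Start: joints at [65.615, 21.939, 2.515, 91.553, -1.026, 66.532, -2.859], TCP at [0.209, -0.615, 0.231] pointing down, gripper open.
Joint ranges: [-149.38, 149.38], [-23.57, 123.04], [-84.95, 90], [0, 143.3], [-89.99, 269.99], [3.08, 112.72], [-163.45, 163.45]. Speed limits (degrees/s): [159.86, 159.86, 180, 180, 180, 180, 180].

## Interface

Orientations are given as a 3x3 rotation matrix whose columns are the frame's x, y, z axes.
In Python, from cell import get_obs, optics, env gives the robot as it stands.
- The arm moves only by the tool step_arm, never from a script. Its argument "targets" is a list that holds one entry, the list of rows, each a list of 7 numbers: the opening, from 0 (shut) to 1 (fully open), then the shift along the tool's x, y, z in mm, then the turn, a rotation vector about the tool's x, y, z in rad. In form: [[[gripper, tx, ty, tz, rx, ry, rz], ...]]. A call has 1 to 20 rows; each row is the pose to reach, as a shift and turn from the pose commanded when the call began, along the tool's axes at that moment; what a row does not reach only later rows make up. A row lasts 1/12 s, in which the tool goes at most 41.7 mm and 7.16 degrees, less where a joint would pass 70% of its speed; a pose out of reach is approached as far as the arm can. A call with a gripper value outside its range is refused whole. The fingers move at their own pace and stop on an object; the grip force is fixed at half the most. Time passes only in rows, so rows that repeat a pose let the fingers close. It gives the time, the measured TCP pose, the force, the opening and the grip force at its end, in the units of the state.
- get_obs(): the state, without advancing time (a new reading comes with each control period).
- optics.snapshot(name): name is "scene" or "side" or "wrist"; returns the picture (400x640x3 uint8, red, green, blue); there is no depth.
- optics.camera_model(name): a dict with "intrinsics" (3x3 intrinsics, pixels), "origin" and "rotation" of the camera in the world; the wrist camera has in their place "tool_from_camera" (4x4, takes a point from camera to tool coordinates, whose origin is the TCP and whose axes are the flange's). Camera axes: x right, y up, looking along -z (the intrinsics and any distortion apply to the point x, -y, -z); pixel columns grow to the right and rows downward; lengths in m; the calibration is good to about 2 mm. The wrist camera is an equidistant fisheye: a pixel r from the principal point sees the ray r / f radians off the axis. A picture is of the moment at which its call begins: read the wrist's pose just before it. camera_model takes no time and is no camera call.
- env.hand_in(): hands the job in; it is judged then, once.
The state is a dict: "time": time; "joint_positions": joint angles; "dq": joint speeds; "tau": joint torques, N m; "tcp_pos": TCP position; "ee_rot": TCP orientation; "contact_force": force on the tool from outside, world axes, zero at the start; "moment": the same for the moment, N m; "gripper_width": opening from 0.0 (shut) to 1.0 (fully open); "grip_force": force on a finger pad.
Only numpy, scipy, OpenCV 4.12 (cv2) and the standard library are available. Lean on these libraries where they do the work, as an engineer would, in place of code of your own. Each camera call takes 0.05 s, during which the arm holds its last target. There are 200 camera calls.

## Task

Renew the rollers of the green feed bed: lift out every black worn roller still in it and lay it in the red scrap crate, and drop the three blue rollers into the three stations, both axle ends right down in their slots. Once all the rollers are done, open the red oil valve fully (anticlockwise, the handle rises), pull the pump lever with the black grip right over to its stop and let it spring back, then screw the valve shut again. Leave the jar, the mug and the oil can where they stand.

Things in the scene. Friction and masses are not known exactly. Their poses are not given: they have to be found in the camera images.
- bed: Fixed green frame. Origin on the bench, midway between two upright side plates (10 mm thick, 300 mm long along its y, inner faces at x = -63.5 and +63.5 mm, tops 100 mm up). Three stations 90 mm apart along y, each a pair of open slots: 17 mm wide, floor 68 mm up, mouth flaring to 37 mm over the top 12 mm. End cross members 48 mm high. Rollers lie along x. Base plate 310 x 310 x 12 mm.
- seat1 (a point): Station 1 of the bed: where the middle of a roller's axis lies when both axle ends are at the bottom of the slots (75 mm above the bench); axes as the bed's. A roller fits with 3.5 mm of play to either side along x.
- seat2 (a point): Station 2 of the bed: where the middle of a roller's axis lies when both axle ends are at the bottom of the slots (75 mm above the bench); axes as the bed's. A roller fits with 3.5 mm of play to either side along x.
- seat3 (a point): Station 3 of the bed: where the middle of a roller's axis lies when both axle ends are at the bottom of the slots (75 mm above the bench); axes as the bed's. A roller fits with 3.5 mm of play to either side along x.
- new1: A new blue roller, at the start lying in the shallow wooden tray (floor 6 mm, rim 18 mm high) at one side of the bed. Origin at its middle, x along its axis (both ends alike, its turn about x means nothing). Tyre 44 mm in diameter, 120 mm long; steel axle 14 mm in diameter, 164 mm long, so 22 mm stand out at each end; 0.3 to 0.5 kg.
- new2: A new blue roller, at the start lying in the shallow wooden tray (floor 6 mm, rim 18 mm high) at one side of the bed. Size and axes as new1.
- new3: A new blue roller, at the start lying in the shallow wooden tray (floor 6 mm, rim 18 mm high) at one side of the bed. Size and axes as new1.
- worn1: A worn black roller with scuffed bands, at the start seated in station 1, or absent. Size, mass and axes as new1.
- worn2: A worn black roller with scuffed bands, at the start seated in station 2, or absent. Size, mass and axes as new1.
- worn3: A worn black roller with scuffed bands, at the start seated in station 3, or absent. Size, mass and axes as new1.
- crate: The red scrap crate, open on top, outside 212 (its x) x 190 (its y) x 60 mm high, walls and floor 6 mm; loose on the bench, 1.1 kg. Its origin is the centre of its underside. It takes two rollers side by side, each along its x axis.
- valve (a joint): Turn of the red valve handle in rad: 0 is shut, it grows anticlockwise seen from above up to the stop at 4.2, fully open. The handle rises 2.865 mm per rad (12 mm in all). It may start shut or a little open. It stays where it is left; turning it takes about 0.1 N m.
- valve_grip (a point): Middle of the red valve handle, a level bar 64 x 16 x 20 mm (long, thick, high) on an upright stem at x = 155, y = -85 mm in the bed's frame; 106 mm above the bench when shut, rising with the turn. Its x runs along the bar, and along the bed's x at joint value 0. The brass bonnet below is 28 mm in diameter, its top 76 mm up.
- lever (a joint): Swing of the pump lever in rad: 0 at rest, leaning 0.6 rad from the vertical towards the bed's +y; it swings about the bed's x axis, over the top towards the bed's -y, to the stop at 1.2. A spring brings it back: about 1.5 N at the grip at rest, 3.5 N at the stop.
- lever_grip (a point): Middle of the round black hand grip on the pump lever, 24 mm in diameter and 48 mm long along the lever; 75 mm from the pivot, which lies at x = 155, y = 85, z = 90 mm in the bed's frame. The bare rod below is 10 mm thick. The grey pump under it is 101 mm high at most.
- jar: Bystander: a closed glass jar with a red lid, 68 mm in diameter, 105 mm high; origin at the centre of its foot.
- mug: Bystander: a brown mug, 76 mm in diameter, 85 mm high; origin at the centre of its foot.
- oilcan: Bystander: a red oil can, 64 mm in diameter, 82 mm high with a brass spout above; origin at the centre of its foot.
There are look-alikes about, which are no part of the job. Leave any turquoise look-alike of the new3 alone.

How it is judged (in metres and radians):
On the way, in this order (a step that is already met when the one before it is completed fails the run):
1. all three blue rollers seated in the stations, every worn roller in the scrap crate (((horizontal distance between new1 and seat1 below 0.007 m and z of new1 in the frame of seat1 between -0.004 and 0.0025 m) or (horizontal distance between new1 and seat2 below 0.007 m and z of new1 in the frame of seat2 between -0.004 and 0.0025 m) or (horizontal distance between new1 and seat3 below 0.007 m and z of new1 in the frame of seat3 between -0.004 and 0.0025 m)) and angle between the x axis of each of new1, new2, new3 and the x axis of bed, either way round below 0.04 rad and angle between new1's own x axis and vertical between 1.5458 and 1.5958 rad and ((horizontal distance between new2 and seat1 below 0.007 m and z of new2 in the frame of seat1 between -0.004 and 0.0025 m) or (horizontal distance between new2 and seat2 below 0.007 m and z of new2 in the frame of seat2 between -0.004 and 0.0025 m) or (horizontal distance between new2 and seat3 below 0.007 m and z of new2 in the frame of seat3 between -0.004 and 0.0025 m)) and angle between new2's own x axis and vertical between 1.5458 and 1.5958 rad and ((horizontal distance between new3 and seat1 below 0.007 m and z of new3 in the frame of seat1 between -0.004 and 0.0025 m) or (horizontal distance between new3 and seat2 below 0.007 m and z of new3 in the frame of seat2 between -0.004 and 0.0025 m) or (horizontal distance between new3 and seat3 below 0.007 m and z of new3 in the frame of seat3 between -0.004 and 0.0025 m)) and angle between new3's own x axis and vertical between 1.5458 and 1.5958 rad and x of worn1 in the frame of crate between -0.1 and 0.1 m and y of worn1 in the frame of crate between -0.09 and 0.09 m and z of worn1 in the frame of crate between 0 and 0.075 m and angle between worn1's own x axis and vertical between 1.31 and 1.83 rad and x of worn2 in the frame of crate between -0.1 and 0.1 m and y of worn2 in the frame of crate between -0.09 and 0.09 m and z of worn2 in the frame of crate between 0 and 0.075 m and angle between worn2's own x axis and vertical between 1.31 and 1.83 rad and x of worn3 in the frame of crate between -0.1 and 0.1 m and y of worn3 in the frame of crate between -0.09 and 0.09 m and z of worn3 in the frame of crate between 0 and 0.075 m and angle between worn3's own x axis and vertical between 1.31 and 1.83 rad), for 0.2 s.
2. oil valve fully open (value of joint valve above 3.9 rad), for 0.2 s.
3. pump lever at its stop, the valve open (value of joint lever above 1.1 rad and value of joint valve above 3.7 rad), for 0.2 s.
4. pump lever sprung back, the valve still open (value of joint lever below 0.12 rad and value of joint valve above 3.7 rad), for 0.2 s.
At the end, for the whole second after the job is handed in: Blue rollers each in a station: middle within 7 mm level and 2.5 mm in height of the seat, axle level within 0.025 rad, along the bed's x within 0.04; worn ones lying level (0.26 rad) in the crate; all at rest; valve below 0.3 rad, lever below 0.12 rad (all of step 1 and linear speed of each of new1, new2, new3, worn1, worn2, worn3 below 0.03 m/s and value of joint valve below 0.3 rad and value of joint lever below 0.12 rad); the robot touches nothing.
It fails at once if the jar is moved more than 4 cm (distance of jar from where it was at the start of the episode above 0.04 m).
It fails at once if the mug is moved more than 4 cm (distance of mug from where it was at the start of the episode above 0.04 m).
It fails at once if the oil can is moved more than 4 cm (distance of oilcan from where it was at the start of the episode above 0.04 m).
Of worn1, worn2, worn3 only 1 to 2 are there at a start; the rules pass over those that are not, and their reading is None.
At some moment in a run one of crate may be knocked a few centimetres aside while the robot is not near it.
Once in a run the grip may slacken for a moment while it holds something.
It also fails if it takes over 210 s, if anything falls off the work surface, if the arm or the gripper's body presses on something with over 40 N, if the wrist force passes 120 N, or if a joint passes its speed limit or range.

## Working session

There is one attempt and no reset: what is moved stays moved. The work goes in short steps, Python scripts to look and compute and a tool call to move; the robot and the scene stay as the last step left them, time stands still between calls to the robot, and variables do not carry over. Pictures are saved under pics/ and viewed, at most 14 in all, crops included, and the job is handed in when it is done.

Besides the shell and the picture viewer there is one more tool, called after "Request:" by a JSON object that holds its "api" and its "payload". step_arm: Moves the arm, as the interface text tells. Its arguments: {"type":"object","properties":{"targets":{"type":"array","items":{"type":"array","items":{"type":"array","items":{"type":"number"}}}}},"required":["targets"]}

```bash
ls; mkdir -p pics
python3 - <<'E'
from cell import get_obs, optics, env
import cv2, numpy as np
np.set_printoptions(precision=4,suppress=True)
o=get_obs(); print(o['time'],o['tcp_pos'],o['ee_rot'],env.grasp_offset,o['gripper_width'])
for n in ("scene","side","wrist"):
    m=optics.camera_model(n); print(n,m)
    im=optics.snapshot(n); cv2.imwrite(f"pics/{n}0.png",im[:,:,::-1])
E
```

```text
pics
0.0 [ 0.209  -0.6145  0.2299] [[ 0.9467  0.3221 -0.001 ]
 [ 0.3221 -0.9467  0.0024]
 [-0.0002 -0.0026 -1.    ]] 0.0187 0.9979532661120726
scene {'intrinsics': array([[421.3954,   0.    , 316.6912],
       [  0.    , 421.3954, 198.7289],
       [  0.    ,   0.    ,   1.    ]]), 'origin': array([ 1.0679, -0.5097,  1.1437]), 'rotation': array([[ 0.5267, -0.7074,  0.4713],
       [ 0.85  ,  0.4296, -0.3049],
       [ 0.0132,  0.5612,  0.8276]])}
side {'intrinsics': array([[429.7285,   0.    , 312.983 ],
       [  0.    , 429.7285, 203.3567],
       [  0.    ,   0.    ,   1.    ]]), 'origin': array([0.4053, 1.0081, 0.7596]), 'rotation': array([[-0.9972,  0.0155, -0.0727],
       [-0.0711, -0.4853,  0.8715],
       [-0.0218,  0.8742,  0.485 ]])}
wrist {'intrinsics': array([[309.7069,   0.    , 319.5   ],
       [  0.    , 309.7069, 199.8781],
       [  0.    ,   0.    ,   1.    ]]), 'tool_from_camera': array([[-0.0004,  0.9609,  0.2769,  0.0695],
       [ 1.    ,  0.0004,  0.0001,  0.0002],
       [-0.    ,  0.2769, -0.9609, -0.1421],
       [ 0.    ,  0.    ,  0.    ,  1.    ]])}
```

View pics/scene0.png

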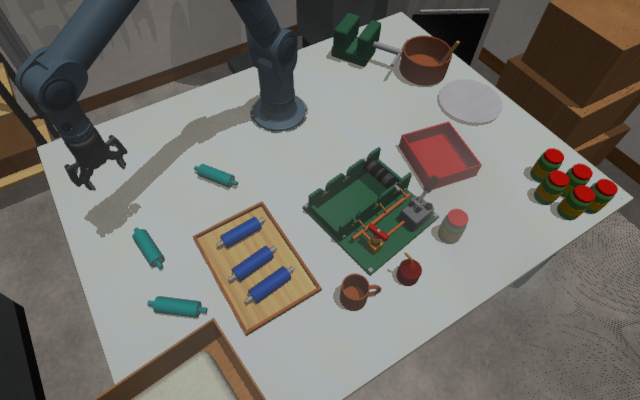

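View pics/side0.png

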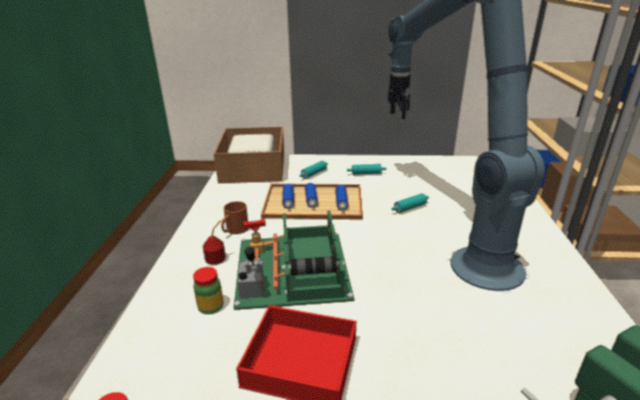

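The scene view shows three blue rollers in the tray at (241,233), (253,263) and (270,285). A black roller sits in the bed at (383,172), the valve is at (377,233), the pump at (418,210), the crate at (440,155), and turquoise look-alikes lie at (215,175), (148,248) and (177,306). Next I enlarge the bed and measure.

```bash
cat > h.py <<'E'
import numpy as np, cv2
from cell import get_obs, optics, env
np.set_printoptions(precision=4,suppress=True)
def ray(name,px,obs=None):
    m=optics.camera_model(name);K=m['intrinsics']
    a=(px[0]-K[0,2])/K[0,0];b=(px[1]-K[1,2])/K[1,1]
    if name=='wrist':
        r=np.hypot(a,b);s=np.sin(r)/r if r>1e-9 else 1
        d=np.array([a*s,-b*s,-np.cos(r)])
        T=m['tool_from_camera'];R=np.array(obs['ee_rot']);p=np.array(obs['tcp_pos'])
        return p+R@T[:3,3],R@T[:3,:3]@d
    d=np.array([a,-b,-1.]);return np.array(m['origin']),np.array(m['rotation'])@d
def onz(name,px,z,obs=None):
    o,d=ray(name,px,obs);return o+d*(z-o[2])/d[2]
def proj(name,P,obs=None):
    m=optics.camera_model(name);K=m['intrinsics'];P=np.asarray(P,float)
    if name=='wrist':
        T=m['tool_from_camera'];R=np.array(obs['ee_rot'])@T[:3,:3];o=np.array(obs['tcp_pos'])+np.array(obs['ee_rot'])@T[:3,3]
    else: R=np.array(m['rotation']);o=np.array(m['origin'])
    c=R.T@(P-o);c=np.array([c[0],-c[1],-c[2]])
    if name=='wrist':
        t=np.arctan2(np.hypot(c[0],c[1]),c[2]);u=c[:2]/np.hypot(c[0],c[1])*t
    else: u=c[:2]/c[2]
    return np.array([K[0,0]*u[0]+K[0,2],K[1,1]*u[1]+K[1,2]])
def cross(n1,p1,n2,p2,obs=None):
    o1,d1=ray(n1,p1,obs);o2,d2=ray(n2,p2,obs)
    t=np.linalg.lstsq(np.c_[d1,-d2],o2-o1,rcond=None)[0]
    a=o1+d1*t[0];b=o2+d2*t[1];return (a+b)/2,np.linalg.norm(a-b)
def blobs(im,lo,hi,amin=100):
    hsv=cv2.cvtColor(im,cv2.COLOR_RGB2HSV);m=cv2.inRange(hsv,np.array(lo),np.array(hi))
    m=cv2.morphologyEx(m,cv2.MORPH_OPEN,np.ones((3,3),np.uint8))
    cs,_=cv2.findContours(m,cv2.RETR_EXTERNAL,cv2.CHAIN_APPROX_NONE)
    return [c for c in cs if cv2.contourArea(c)>amin]
E
python3 - <<'E'
from h import *
im=cv2.imread('pics/scene0.png')
c=im[130:290,180:480]; cv2.imwrite('pics/crop1.png',cv2.resize(c,(800,427),interpolation=cv2.INTER_CUBIC))
rgb=im[:,:,::-1].copy(); sd=cv2.imread('pics/side0.png')[:,:,::-1].copy()
for n,i in(('scene',rgb),('side',sd)):
  for c in blobs(i,(105,120,60),(130,255,255),60):
    r=cv2.minAreaRect(c);print(n,'blue',r,[onz(n,p,0.03) for p in cv2.boxPoints(r)][:0],onz(n,r[0],0.034))
c=max(blobs(rgb[:,395:490].copy(),(170,90,60),(180,255,255),500),key=cv2.contourArea)+np.array([395,0])
a=cv2.approxPolyDP(cv2.convexHull(c),4,True)[:,0];print(a);print([onz('scene',p,.06) for p in a])
for p in [(303,207),(371,271),(438,215)]: print(p,onz('scene',p,.012))
E
```

```text
scene blue ((269.9194641113281, 283.45635986328125), (13.435403823852539, 42.76390075683594), 55.00798416137695) [] [ 0.6113 -0.3634  0.034 ]
scene blue ((252.92359924316406, 262.1575927734375), (12.857418060302734, 41.39567565917969), 55.61965560913086) [] [ 0.5282 -0.3742  0.034 ]
scene blue ((240.8946533203125, 231.09048461914062), (11.602849006652832, 39.711158752441406), 60.64224624633789) [] [ 0.4174 -0.3584  0.034 ]
side blue ((341.5, 193.5), (15.0, 9.0), 90.0) [] [ 0.416  -0.3722  0.034 ]
side blue ((288.0, 192.0), (14.0, 8.0), 90.0) [] [ 0.6117 -0.3781  0.034 ]
side blue ((310.5, 191.0), (14.0, 9.0), 90.0) [] [ 0.5298 -0.3885  0.034 ]
side blue ((548.83935546875, 157.05838012695312), (17.428895950317383, 14.011465072631836), 70.01689910888672) [] [-0.4467 -0.7261  0.034 ]Traceback (most recent call last):
  File "<stdin>", line 8, in <module>
ValueError: max() iterable argument is empty
```

View pics/crop1.png

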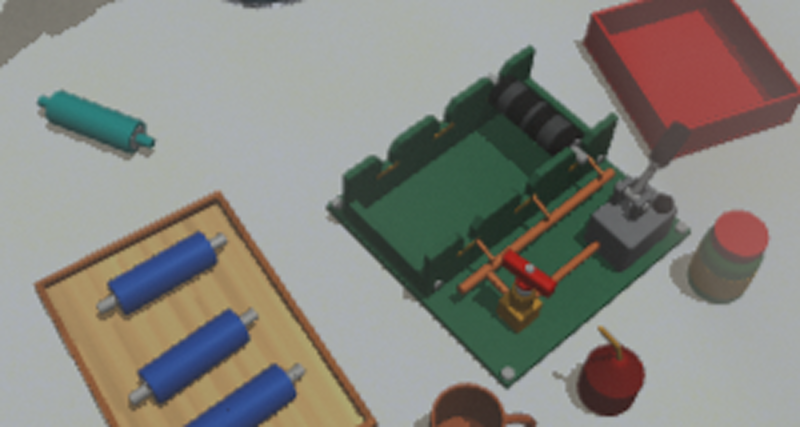

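The crop shows one worn black roller, in the station nearest the crate at scene (382,172); the other two stations are empty. The saturated-blue rollers (241,231), (253,262) and (270,283) lie in the tray and fit new1–3. The turquoise ones outside the tray do not. Now bed and crate in the world.

Run:
```python
from h import *
rgb=cv2.imread('pics/scene0.png')[:,:,::-1].copy(); sd=cv2.imread('pics/side0.png')[:,:,::-1].copy()
P=[onz('scene',p,.012) for p in [(303.7,207.3),(370.1,274.8),(438.7,217)]]
print(P,[np.linalg.norm(P[i+1]-P[i]) for i in (0,1)],[np.degrees(np.arctan2(*(P[i+1]-P[i])[1::-1])) for i in (0,1)])
for n,i in(('scene',rgb),('side',sd)):
  h=cv2.cvtColor(i,cv2.COLOR_RGB2HSV); m=((h[:,:,0]<8)|(h[:,:,0]>168))&(h[:,:,1]>110)&(h[:,:,2]>50)
  cs,_=cv2.findContours(m.astype(np.uint8),cv2.RETR_EXTERNAL,cv2.CHAIN_APPROX_NONE)
  for c in cs:
    if cv2.contourArea(c)>25:
      a=cv2.approxPolyDP(cv2.convexHull(c),3,True)[:,0]
      print(n,cv2.contourArea(c),cv2.boundingRect(c))
      if cv2.contourArea(c)>1000: 
        for p in a: print(p,onz(n,p,.06),onz(n,p,0))
```

```text
[array([ 0.4299, -0.1457,  0.012 ]), array([ 0.7299, -0.1007,  0.012 ]), array([0.6833, 0.2007, 0.012 ])] [np.float64(0.303374479698693), np.float64(0.30501875086811936)] [np.float64(8.529981635150863), np.float64(98.78920559128495)]
scene 304.0 (399, 259, 23, 22)
scene 134.0 (368, 223, 21, 18)
scene 219.5 (448, 210, 20, 16)
scene 259.5 (574, 185, 21, 18)
scene 249.5 (596, 179, 22, 17)
scene 238.0 (549, 170, 21, 17)
scene 229.0 (572, 164, 21, 16)
scene 210.0 (544, 149, 20, 15)
scene 2484.0 (402, 122, 79, 56)
[448 122] [0.4127 0.4639 0.06  ] [0.3765 0.5178 0.    ]
[480 164] [0.6134 0.4254 0.06  ] [0.5882 0.4771 0.    ]
[430 177] [0.5688 0.2476 0.06  ] [0.5411 0.2896 0.    ]
[402 135] [0.3771 0.284  0.06  ] [0.3389 0.3279 0.    ]
side 130.5 (99, 392, 29, 8)
side 8553.5 (237, 305, 119, 95)
[267 306] [0.583  0.2515 0.06  ] [0.5983 0.1866 0.    ]
[355 321] [0.3773 0.2902 0.06  ] [0.3749 0.2286 0.    ]
[355 339] [0.378  0.3433 0.06  ] [0.3757 0.2862 0.    ]
[340 399] [0.4076 0.49   0.06  ] [0.4078 0.4456 0.    ]
[289 399] [0.5015 0.4952 0.06  ] [0.5098 0.4512 0.    ]
[239 386] [0.6003 0.4725 0.06  ] [0.6171 0.4266 0.    ]
[237 366] [0.6147 0.4264 0.06  ] [0.6327 0.3765 0.    ]
side 324.5 (193, 267, 24, 19)
side 416.5 (203, 236, 22, 28)
side 148.0 (242, 218, 23, 13)
```

Request:
{"api": "step_arm", "payload": {"targets": [[[1, 433, -523, -170, 0, 0, 0.176], [1, 433, -523, -170, 0, 0, 0.176], [1, 433, -523, -170, 0, 0, 0.176], [1, 433, -523, -170, 0, 0, 0.176], [1, 433, -523, -170, 0, 0, 0.176], [1, 433, -523, -170, 0, 0, 0.176], [1, 433, -523, -170, 0, 0, 0.176], [1, 433, -523, -170, 0, 0, 0.176], [1, 433, -523, -170, 0, 0, 0.176], [1, 433, -523, -170, 0, 0, 0.176], [1, 433, -523, -170, 0, 0, 0.176], [1, 433, -523, -170, 0, 0, 0.176], [1, 433, -523, -170, 0, 0, 0.176], [1, 433, -523, -170, 0, 0, 0.176], [1, 433, -523, -170, 0, 0, 0.176], [1, 433, -523, -170, 0, 0, 0.176], [1, 433, -523, -170, 0, 0, 0.176], [1, 433, -523, -170, 0, 0, 0.176], [1, 433, -523, -170, 0, 0, 0.176], [1, 433, -523, -170, 0, 0, 0.176]]]}}

```text
time: 1.82
tcp_pos: [0.4504, 0.0184, 0.4007]
ee_rot: [[0.989, 0.151, -0.001], [0.151, -0.989, -0.001], [-0.001, 0.001, -1.0]]
contact_force: [0.3, -0.2, 0.1]
gripper_width: 0.999
grip_force: 0.0
```

Run:
```python
from h import *
import json
o=get_obs(); print(o['tcp_pos'],o['ee_rot'],o['time'])
im=optics.snapshot('wrist');cv2.imwrite('pics/w1.png',im[:,:,::-1])
json.dump({k:np.array(o[k]).tolist() for k in('tcp_pos','ee_rot')},open('w1.json','w'))
```

```text
[0.4504 0.0184 0.4007] [[ 0.9885  0.151  -0.0011]
 [ 0.151  -0.9885 -0.0008]
 [-0.0012  0.0006 -1.    ]] 1.8167
```

View pics/w1.png

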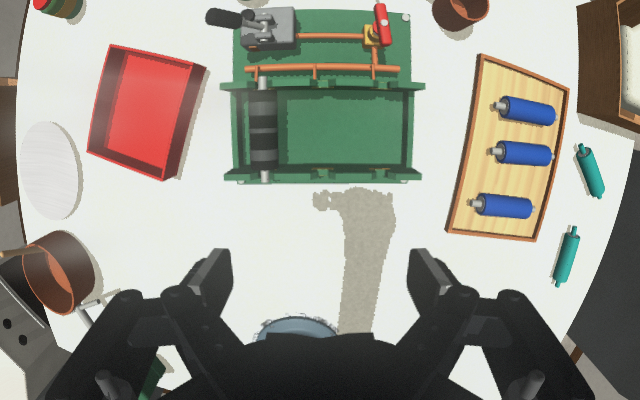

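Run:
```python
from h import *
im=cv2.imread('pics/w1.png')[5:190,205:435]
cv2.imwrite('pics/crop2.png',cv2.resize(im,None,fx=3.2,fy=3.2,interpolation=cv2.INTER_CUBIC))
```

```text
(no output)
```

View pics/crop2.png

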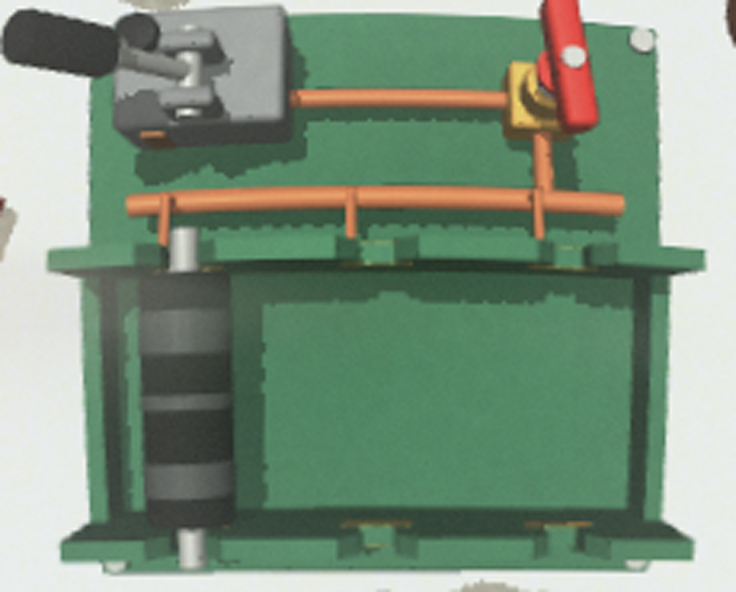

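Run:
```python
from h import *
import json
o=json.load(open('w1.json'))
def P(u,v,z): return onz('wrist',(205+u/3.2-.34,5+v/3.2-.34),z,o)
B={k:P(*k,.1) for k in [(48,250),(48,271),(705,250),(705,270),(62,540),(62,560),(692,540),(692,559)]}
for k,v in B.items(): print(k,v)
L=list(B.values());c=np.mean(L,0)
yd=(L[0]+L[1]+L[4]+L[5]-L[2]-L[3]-L[6]-L[7]);xd=sum(L[:4])-sum(L[4:])
ey=yd/np.linalg.norm(yd)
print(c,'y len',np.linalg.norm(yd)/4,'xlen',np.linalg.norm(xd)/4,'yaw',np.degrees(np.arctan2(-yd[0],yd[1])),np.degrees(np.arctan2(xd[1],xd[0])))
a,b=P(185,226,.075),P(191,570,.075);print('axle',a,b,np.linalg.norm(a-b),(a+b)/2,np.degrees(np.arctan2(*(a-b)[1::-1])))
yaw=np.arctan2(-yd[0],yd[1]);R=np.array([[np.cos(yaw),-np.sin(yaw)],[np.sin(yaw),np.cos(yaw)]])
print('worn in bed',R.T@((a+b)/2-c)[:2])
print('slots',[R.T@(P(*k,.1)-c)[:2] for k in [(378,240),(570,240),(376,560),(562,560)]])
print('plate corner', R.T@(P(643,40,.012)-c)[:2])
print('valve',R.T@(P(572,56,.116)-c)[:2])
im=cv2.cvtColor(cv2.imread('pics/w1.png'),cv2.COLOR_BGR2RGB)
for q in blobs(im,(105,120,60),(130,255,255),200):
    r=cv2.minAreaRect(q);x=cv2.boxPoints(r);p=onz('wrist',r[0],.034,o)
    e=[onz('wrist',k,.034,o) for k in x];s=max(e[1]-e[0],e[2]-e[1],key=np.linalg.norm)
    print('blue',r[0],p,np.linalg.norm(s),np.degrees(np.arctan2(s[1],s[0])))
# crate rim
h=cv2.cvtColor(im,cv2.COLOR_RGB2HSV); m=(((h[:,:,0]<8)|(h[:,:,0]>168))&(h[:,:,1]>110)&(h[:,:,2]>50)).astype(np.uint8)
m[:,210:]=0;m[:30]=0;m[215:]=0
q=max(cv2.findContours(m,cv2.RETR_EXTERNAL,cv2.CHAIN_APPROX_NONE)[0],key=cv2.contourArea)
for p in cv2.approxPolyDP(cv2.convexHull(q),4,True)[:,0]: print('crate',p,onz('wrist',p,.06,o))
```

```text
(48, 250) [0.5458 0.179  0.1   ]
(48, 271) [0.5361 0.1776 0.1   ]
(705, 250) [ 0.5914 -0.116   0.1   ]
(705, 270) [ 0.5822 -0.1175  0.1   ]
(62, 540) [0.4121 0.1572 0.1   ]
(62, 560) [0.4025 0.1564 0.1   ]
(692, 540) [ 0.4569 -0.1359  0.1   ]
(692, 559) [ 0.4479 -0.138   0.1   ]
[0.4968 0.0203 0.1   ] y len 0.29790586830693533 xlen 0.13564446645086753 yaw 8.786010780629244 8.825167868289894
axle [0.5647 0.1217 0.075 ] [0.4001 0.0976 0.075 ] 0.16629202257692188 [0.4824 0.1096 0.075 ] 8.325396484330748
worn in bed [-0.0006  0.0905]
slots [array([ 0.0708, -0.0001]), array([ 0.073 , -0.0855]), array([-0.0738,  0.0009]), array([-0.0736, -0.0853])]
plate corner [ 0.2008 -0.1458]
valve [ 0.1553 -0.084 ]
blue (507.53466796875, 206.15347290039062) [ 0.4169 -0.3621  0.034 ] 0.12306239960505372 -85.56310816727584
blue (527.0690307617188, 153.1724090576172) [ 0.5278 -0.378   0.034 ] 0.1278423479048202 -80.46667881698849
blue (530.8077392578125, 111.46154022216797) [ 0.609  -0.3673  0.034 ] 0.1277067005431019 -82.07809387770584
crate [110  44] [0.6145 0.4262 0.06  ]
crate [193  63] [0.5781 0.2441 0.06  ]
crate [173 159] [0.4153 0.2639 0.06  ]
crate [162 180] [0.3756 0.2846 0.06  ]
crate [ 86 151] [0.4106 0.4681 0.06  ]
```

The wrist view shows bed, crate and tray together: worn roller at (263,128), blue ones at (507,206), (527,153), (531,111), crate centre about (145,110). The measured sizes match those given (plate length 298 vs 300 mm, axle 166 vs 164 mm, valve at 155/−84), so I grasp the worn roller.

Request:
{"api": "step_arm", "payload": {"targets": [[[1, 46, -85, 240, 0, 0, 0], [1, 46, -85, 240, 0, 0, 0], [1, 46, -85, 240, 0, 0, 0], [1, 46, -85, 240, 0, 0, 0], [1, 46, -85, 240, 0, 0, 0], [1, 46, -85, 240, 0, 0, 0], [1, 46, -85, 240, 0, 0, 0], [1, 46, -85, 270, 0, 0, 0], [1, 46, -85, 300, 0, 0, 0], [1, 46, -85, 330, 0, 0, 0], [1, 46, -85, 348, 0, 0, 0], [1, 46, -85, 348, 0, 0, 0], [1, 46, -85, 348, 0, 0, 0], [0, 46, -85, 348, 0, 0, 0], [0, 46, -85, 348, 0, 0, 0], [0, 46, -85, 348, 0, 0, 0], [0, 46, -85, 348, 0, 0, 0], [0, 46, -85, 348, 0, 0, 0], [0, 46, -85, 348, 0, 0, 0], [0, 46, -85, 348, 0, 0, 0]]]}}

```text
time: 3.53
tcp_pos: [0.485, 0.1102, 0.0552]
ee_rot: [[0.989, 0.151, 0.003], [0.151, -0.989, -0.0], [0.003, 0.001, -1.0]]
contact_force: [-0.9, -1.0, 5.3]
gripper_width: 0.495
grip_force: 60.0
```

Request:
{"api": "step_arm", "payload": {"targets": [[[0, 0, 0, -40, 0, 0, 0], [0, 0, 0, -80, 0, 0, 0], [0, 0, 0, -120, 0, 0, 0], [0, 0, 0, -150, 0, 0, 0], [0, 49, -242, -150, 0, 0, 0.344], [0, 49, -242, -150, 0, 0, 0.344], [0, 49, -242, -150, 0, 0, 0.344], [0, 49, -242, -150, 0, 0, 0.344], [0, 49, -242, -150, 0, 0, 0.344], [0, 49, -242, -150, 0, 0, 0.344], [0, 49, -242, -150, 0, 0, 0.344], [0, 49, -242, -150, 0, 0, 0.344], [0, 49, -242, -150, 0, 0, 0.344], [0, 49, -242, -150, 0, 0, 0.344]]]}}

```text
time: 4.7
tcp_pos: [0.4951, 0.3549, 0.2023]
ee_rot: [[0.981, -0.192, -0.001], [-0.192, -0.981, -0.003], [-0.001, 0.003, -1.0]]
contact_force: [0.7, -0.8, -3.5]
gripper_width: 0.498
grip_force: 65.2
```

```bash
cat >> h.py <<'E'
def crate(n):
    im=optics.snapshot(n);h=cv2.cvtColor(im,cv2.COLOR_RGB2HSV)
    m=(((h[:,:,0]<8)|(h[:,:,0]>168))&(h[:,:,1]>110)&(h[:,:,2]>50)).astype(np.uint8)
    q=max(cv2.findContours(m,cv2.RETR_EXTERNAL,cv2.CHAIN_APPROX_NONE)[0],key=cv2.contourArea)
    for p in cv2.approxPolyDP(cv2.convexHull(q),3,True)[:,0]: print(n,p,onz(n,p,.06))
    return im
E
python3 - <<'E'
from h import *
a=crate('scene');b=crate('side')
o=get_obs();print(o['tcp_pos'],o['gripper_width'],o['grip_force'])
cv2.imwrite('pics/c3.png',np.hstack([a[60:260,300:600],b[200:400,150:450]])[:,:,::-1])
E
```

```text
scene [448 122] [0.4127 0.4639 0.06  ]
scene [480 164] [0.6134 0.4254 0.06  ]
scene [430 177] [0.5688 0.2476 0.06  ]
scene [403 135] [0.3789 0.287  0.06  ]
side [267 306] [0.583  0.2515 0.06  ]
side [356 322] [0.3751 0.2932 0.06  ]
side [340 399] [0.4076 0.49   0.06  ]
side [288 399] [0.5034 0.4953 0.06  ]
side [239 386] [0.6003 0.4725 0.06  ]
side [237 366] [0.6147 0.4264 0.06  ]
[0.4959 0.354  0.2026] 0.4933225118397378 65.22756099700928
```

View pics/c3.png

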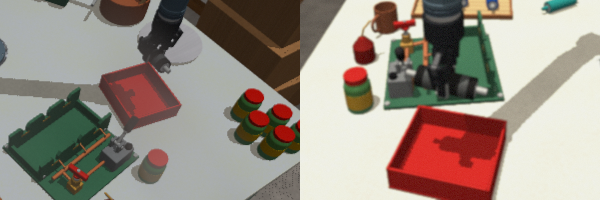

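The crate has not moved (scene corners as before) and the worn roller hangs in the gripper above it. Lowering and releasing.

Request:
{"api": "step_arm", "payload": {"targets": [[[0, 0, 0, 40, 0, 0, 0], [0, 0, 0, 80, 0, 0, 0], [0, 0, 0, 120, 0, 0, 0], [0, 0, 0, 150, 0, 0, 0], [0, 0, 0, 175, 0, 0, 0], [0, 0, 0, 190, 0, 0, 0], [0, 0, 0, 190, 0, 0, 0], [0, 0, 0, 190, 0, 0, 0], [0.8, 0, 0, 190, 0, 0, 0], [0.8, 0, 0, 190, 0, 0, 0], [0.8, 0, 0, 190, 0, 0, 0], [0.8, 0, 0, 190, 0, 0, 0], [0.8, 0, 0, 190, 0, 0, 0], [0.8, 0, 0, 150, 0, 0, 0], [0.8, 0, 0, 110, 0, 0, 0], [0.8, 0, 0, 70, 0, 0, 0], [0.8, 0, 0, 30, 0, 0, 0], [0.8, 0, 0, 0, 0, 0, 0], [0.8, 0, 0, 0, 0, 0, 0]]]}}

```text
time: 6.38
tcp_pos: [0.4989, 0.3611, 0.2124]
ee_rot: [[0.982, -0.191, 0.013], [-0.191, -0.982, 0.009], [0.011, -0.011, -1.0]]
contact_force: [0.1, 0.6, -0.2]
gripper_width: 0.801
grip_force: 0.0
```

Run:
```python
from h import *
o=get_obs();print(o['joint_positions'],o['tcp_pos'],o['ee_rot'])
b=optics.snapshot('side');cv2.imwrite('pics/c4.png',cv2.resize(b[290:400,220:370],None,fx=3,fy=3)[:,:,::-1])
```

```text
[  -7.7904   23.8324  -40.1338   96.6236   16.9085   64.7916 -153.5548] [0.4989 0.3611 0.2124] [[ 0.9816 -0.1905  0.0128]
 [-0.1906 -0.9816  0.009 ]
 [ 0.0109 -0.0112 -0.9999]]
```

View pics/c4.png

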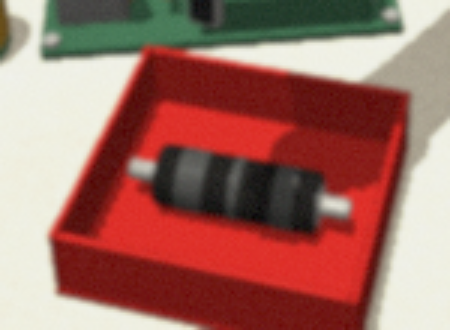

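Request:
{"api": "step_arm", "payload": {"targets": [[[0.8, 157, 693, -90, 0, 0, -1.885], [0.8, 157, 693, -90, 0, 0, -1.885], [0.8, 157, 693, -90, 0, 0, -1.885], [0.8, 157, 693, -90, 0, 0, -1.885], [0.8, 157, 693, -90, 0, 0, -1.885], [0.8, 157, 693, -90, 0, 0, -1.885], [0.8, 157, 693, -90, 0, 0, -1.885], [0.8, 157, 693, -90, 0, 0, -1.885], [0.8, 157, 693, -90, 0, 0, -1.885], [0.8, 157, 693, -90, 0, 0, -1.885], [0.8, 157, 693, -90, 0, 0, -1.885], [0.8, 157, 693, -90, 0, 0, -1.885], [0.8, 157, 693, -90, 0, 0, -1.885], [0.8, 157, 693, -90, 0, 0, -1.885], [0.8, 157, 693, -90, 0, 0, -1.885], [0.8, 157, 693, -90, 0, 0, -1.885], [0.8, 157, 693, -90, 0, 0, -1.885], [0.8, 157, 693, -90, 0, 0, -1.885], [0.8, 157, 693, -90, 0, 0, -1.885], [0.8, 157, 693, -90, 0, 0, -1.885]]]}}

```text
time: 8.1
tcp_pos: [0.5132, -0.3652, 0.2917]
ee_rot: [[-0.107, 0.994, -0.002], [0.994, 0.107, -0.005], [-0.004, -0.003, -1.0]]
contact_force: [-1.3, -2.2, -0.4]
gripper_width: 0.798
grip_force: 0.0
```

Run:
```python
from h import *
o=get_obs(); print(o['tcp_pos'],o['ee_rot'],o['time'],o['joint_positions'])
im=optics.snapshot('wrist');cv2.imwrite('pics/w2.png',im[:,:,::-1])
for q in blobs(im,(105,120,60),(130,255,255),200):
    r=cv2.minAreaRect(q);x=cv2.boxPoints(r);z=.03
    e=[onz('wrist',k,z,o) for k in x];s=max(e[1]-e[0],e[2]-e[1],key=np.linalg.norm)
    print('blue',r[0],onz('wrist',r[0],z,o),np.mean(e,0),np.linalg.norm(s),np.degrees(np.arctan2(s[1],s[0])))
```

```text
[ 0.5132 -0.3652  0.2917] [[-0.1073  0.9942 -0.0023]
 [ 0.9942  0.1073 -0.0047]
 [-0.0044 -0.0028 -1.    ]] 8.1 [ 58.7939  20.8474 -34.7618  89.0749  12.5012  73.9238  28.4717]
blue (46.66216278076172, 364.5270080566406) [-0.2278 -1.0015  0.03  ] [-0.2429 -1.0134  0.03  ] 0.24033577791197075 52.83416370979821
blue (392.10516357421875, 173.21206665039062) [ 0.6103 -0.3648  0.03  ] [ 0.6113 -0.3664  0.03  ] 0.12181173522633178 95.21968392792249
blue (329.75189208984375, 174.1168975830078) [ 0.5265 -0.3758  0.03  ] [ 0.5269 -0.3776  0.03  ] 0.12325174012238176 -81.89370298922776
blue (247.5, 158.0) [ 0.4148 -0.365   0.03  ] [ 0.4141 -0.3662  0.03  ] 0.11129756475722083 -85.94790838263017
```

View pics/w2.png

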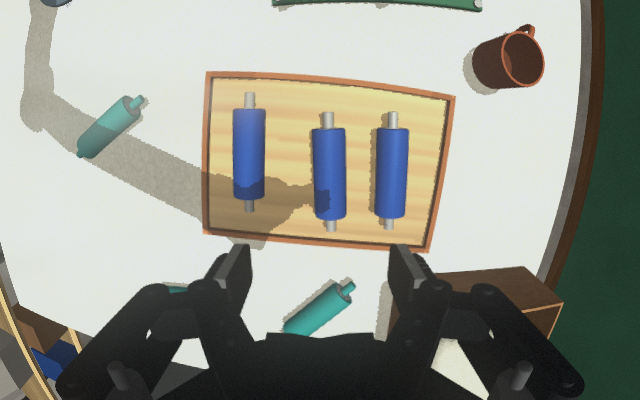

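Run:
```python
from h import *
o=get_obs()
for n,a,b in (('A',(249,95),(249,211)),('B',(327,113),(331,231)),('C',(392.5,113),(389,228))):
    p,q=onz('wrist',a,.03,o),onz('wrist',b,.03,o);d=p-q;c=(p+q)/2
    R=np.array(o['ee_rot']);print(n,c,np.linalg.norm(d),np.degrees(np.arctan2(d[1],d[0])),'tool shift',R.T@(c-np.array(o['tcp_pos'])), 'turn',np.arctan2(*(R.T@d)[1::-1]))
```

```text
A [ 0.4164 -0.3544  0.03  ] 0.15843849107717 93.99218028805797 tool shift [ 0.0167 -0.0959  0.2615] turn 0.041933117805243565
B [ 0.5267 -0.3697  0.03  ] 0.16174613213333328 98.66559592872507 tool shift [-0.0108  0.0121  0.2613] turn -0.03963310229708871
C [ 0.6101 -0.3574  0.03  ] 0.15982738598001361 97.51299170264973 tool shift [-0.0079  0.0963  0.2611] turn -0.01951643085735753
```

Run:
```python
from h import *
for i in range(3):
    o=get_obs();print(o['time'],o['tcp_pos'],np.abs(o['dq']).max()); optics.snapshot('side')
```

```text
8.15 [ 0.5141 -0.3601  0.2913] 4.942611218867982
8.2 [ 0.5154 -0.3558  0.2913] 3.8161345051927533
8.25 [ 0.5164 -0.353   0.2916] 2.6233702747700254
```

Request:
{"api": "step_arm", "payload": {"targets": [[[0.8, 0, 0, 0, 0, 0, 0], [0.8, 0, 0, 0, 0, 0, 0], [0.8, 0, 0, 0, 0, 0, 0], [0.8, 0, 0, 0, 0, 0, 0], [0.8, 0, 0, 0, 0, 0, 0]]]}}

```text
time: 8.72
tcp_pos: [0.5172, -0.3529, 0.2934]
ee_rot: [[-0.123, 0.992, 0.0], [0.992, 0.123, -0.0], [-0.0, -0.0, -1.0]]
contact_force: [-0.5, 0.6, 0.5]
gripper_width: 0.801
grip_force: 0.0
```

```bash
cat >> h.py <<'E'
def blues(im,o,z=.03):
    R=np.array(o['ee_rot'])
    for q in blobs(im,(104,100,20),(132,255,255),400):
        r=cv2.minAreaRect(q);x=cv2.boxPoints(r)
        if not 200<r[0][0]<600 or r[0][1]>260: continue
        x=x if np.linalg.norm(x[0]-x[1])<np.linalg.norm(x[1]-x[2]) else np.roll(x,-1,0)
        a,b=[onz('wrist',(x[i]+x[i+1])/2 if i==0 else (x[2]+x[3])/2,z,o) for i in (0,2)]
        s=a-b
        if s[1]<0: s=-s
        c=(a+b)/2
        print('blue',r[0],c,np.linalg.norm(s),'yaw',np.degrees(np.arctan2(s[1],s[0])),'shift mm',R.T@(c-np.array(o['tcp_pos']))*1000,'turn',np.arctan2(*(R.T@s)[1::-1]))
E
python3 - <<'E'
from h import *
o=get_obs();print(o['tcp_pos'],np.abs(o['dq']).max(),o['ee_rot'])
im=optics.snapshot('wrist');cv2.imwrite('pics/w3.png',im[:,:,::-1]);blues(im,o)
E
```

```text
[ 0.5172 -0.3529  0.2934] 0.22807076183855277 [[-0.1227  0.9924  0.    ]
 [ 0.9924  0.1227 -0.0003]
 [-0.0003 -0.     -1.    ]]
blue (385.95355224609375, 183.19691467285156) [ 0.61   -0.3669  0.03  ] 0.12446639496531473 yaw 96.2301013960891 shift mm [-25.2436  90.4324 263.4463] turn 0.014263530992985312
blue (324.0, 183.5) [ 0.5257 -0.3782  0.03  ] 0.12379400302349114 yaw 97.22826030607763 shift mm [-26.0655   5.3063 263.4466] turn -0.003157629156147842
blue (244.5, 162.5) [ 0.4147 -0.3613  0.03  ] 0.1201312702801637 yaw 94.20915319884551 shift mm [   4.2313 -102.7002  263.438 ] turn 0.04953573248546691
```

Request:
{"api": "step_arm", "payload": {"targets": [[[0.8, -22, 6, 40, 0, 0, 0], [0.8, -22, 6, 80, 0, 0, 0], [0.8, -22, 6, 120, 0, 0, 0], [0.8, -22, 6, 160, 0, 0, 0], [0.8, -22, 6, 195, 0, 0, 0], [0.8, -22, 6, 225, 0, 0, 0], [0.8, -22, 6, 250, 0, 0, 0], [0.8, -22, 6, 268, 0, 0, 0], [0.8, -22, 6, 278, 0, 0, 0], [0.8, -22, 6, 282, 0, 0, 0], [0.8, -22, 6, 282, 0, 0, 0], [0.8, -22, 6, 282, 0, 0, 0], [0, -22, 6, 282, 0, 0, 0], [0, -22, 6, 282, 0, 0, 0], [0, -22, 6, 282, 0, 0, 0], [0, -22, 6, 282, 0, 0, 0], [0, -22, 6, 282, 0, 0, 0], [0, -22, 6, 282, 0, 0, 0]]]}}

```text
time: 10.27
tcp_pos: [0.5273, -0.3755, 0.0135]
ee_rot: [[-0.122, 0.993, 0.003], [0.993, 0.122, -0.002], [-0.003, 0.003, -1.0]]
contact_force: [-1.3, -0.2, 6.7]
gripper_width: 0.494
grip_force: 61.4
```

Request:
{"api": "step_arm", "payload": {"targets": [[[0, 0, 0, -40, 0, 0, 0], [0, 0, 0, -80, 0, 0, 0], [0, 0, 0, -120, 0, 0, 0], [0, 0, 0, -160, 0, 0, 0], [0, 485, 17, -200, 0, 0, 1.54], [0, 485, 17, -200, 0, 0, 1.54], [0, 485, 17, -200, 0, 0, 1.54], [0, 485, 17, -200, 0, 0, 1.54], [0, 485, 17, -200, 0, 0, 1.54], [0, 485, 17, -200, 0, 0, 1.54], [0, 485, 17, -200, 0, 0, 1.54], [0, 485, 17, -200, 0, 0, 1.54], [0, 485, 17, -200, 0, 0, 1.54], [0, 485, 17, -200, 0, 0, 1.54], [0, 485, 17, -200, 0, 0, 1.54], [0, 485, 17, -200, 0, 0, 1.54], [0, 485, 17, -200, 0, 0, 1.54], [0, 485, 17, -200, 0, 0, 1.54], [0, 485, 17, -200, 0, 0, 1.54], [0, 485, 17, -200, 0, 0, 1.54]]]}}

```text
time: 11.93
tcp_pos: [0.4828, 0.1072, 0.2104]
ee_rot: [[0.988, 0.152, -0.002], [0.152, -0.988, -0.002], [-0.002, 0.001, -1.0]]
contact_force: [0.4, -0.6, -3.5]
gripper_width: 0.494
grip_force: 62.7
```

Request:
{"api": "step_arm", "payload": {"targets": [[[0, 0, 0, 40, 0, 0, 0], [0, 0, 0, 60, 0, 0, 0], [0, 0, 0, 60, 0, 0, 0], [0, 0, 0, 60, 0, 0, 0], [0, 0, 0, 60, 0, 0, 0], [0, 0, 0, 60, 0, 0, 0]]]}}

```text
time: 12.43
tcp_pos: [0.4853, 0.1087, 0.1531]
ee_rot: [[0.989, 0.151, 0.004], [0.151, -0.989, 0.001], [0.004, 0.0, -1.0]]
contact_force: [0.4, -0.7, -3.2]
gripper_width: 0.493
grip_force: 62.4
```

Run:
```python
from h import *
o=get_obs();print(o['time'],o['tcp_pos'],np.abs(o['dq']).max(),o['ee_rot'],o['gripper_width'])
im=optics.snapshot('wrist');cv2.imwrite('pics/w4.png',im[:,:,::-1])
```

```text
12.4333 [0.4853 0.1087 0.1531] 0.4414846943240731 [[ 0.9885  0.1512  0.0036]
 [ 0.1512 -0.9885  0.0005]
 [ 0.0037  0.     -1.    ]] 0.49295970581550413
```

View pics/w4.png

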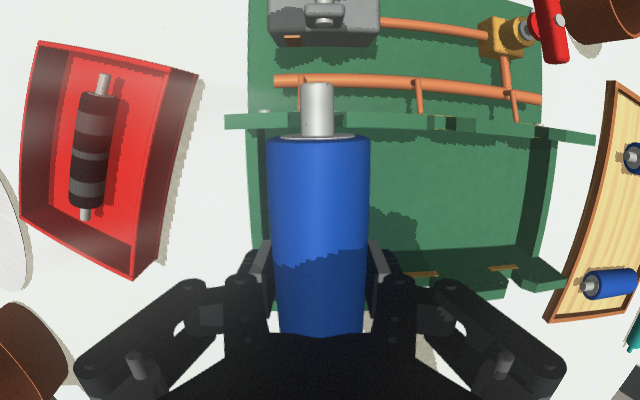

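Run:
```python
from h import *
o={'tcp_pos':np.zeros(3),'ee_rot':np.eye(3)}
print(onz('wrist',(318,137),-.042,o),onz('wrist',(318,82),-.027,o),onz('wrist',(318,82),-.013,o))
```

```text
[ 0.0618 -0.0002 -0.042 ] [ 0.0811 -0.0002 -0.027 ] [ 0.0825 -0.0003 -0.013 ]
```

Request:
{"api": "step_arm", "payload": {"targets": [[[0, -2, -0.5, 30, 0, 0, 0], [0, -2, -0.5, 50, 0, 0, 0], [0, -2, -0.5, 65, 0, 0, 0], [0, -2, -0.5, 75, 0, 0, 0], [0, -2, -0.5, 83, 0, 0, 0], [0, -2, -0.5, 90, 0, 0, 0], [0, -2, -0.5, 92, 0, 0, 0], [0, -2, -0.5, 92, 0, 0, 0], [0, -2, -0.5, 92, 0, 0, 0], [0, -2, -0.5, 92, 0, 0, 0]]]}}

```text
time: 13.32
tcp_pos: [0.4825, 0.1094, 0.0604]
ee_rot: [[0.988, 0.152, 0.002], [0.152, -0.988, 0.0], [0.002, 0.0, -1.0]]
contact_force: [-1.6, -0.5, 2.2]
gripper_width: 0.497
grip_force: 63.3
```

Request:
{"api": "step_arm", "payload": {"targets": [[[0.8, 0, 0, 0, 0, 0, 0], [0.8, 0, 0, 0, 0, 0, 0], [0.8, 0, 0, 0, 0, 0, 0], [0.8, 0, 0, 0, 0, 0, 0], [0.8, 0, 0, -40, 0, 0, 0], [0.8, 0, 0, -80, 0, 0, 0], [0.8, 0, 0, -120, 0, 0, 0], [0.8, 0, 0, -160, 0, 0, 0], [0.8, 0, 0, -160, 0, 0, 0], [0.8, 0, 0, -160, 0, 0, 0], [0.8, 0, 0, -160, 0, 0, 0]]]}}

```text
time: 14.23
tcp_pos: [0.4813, 0.1089, 0.2192]
ee_rot: [[0.988, 0.152, 0.0], [0.152, -0.988, -0.001], [0.0, 0.001, -1.0]]
contact_force: [-0.5, 1.9, -0.1]
gripper_width: 0.799
grip_force: 0.0
```

Run:
```python
from h import *
o=get_obs();print(o['time'],o['tcp_pos'],np.abs(o['dq']).max(),o['ee_rot'],o['gripper_width'])
im=optics.snapshot('wrist');cv2.imwrite('pics/w5.png',im[:,:,::-1])
for q in blobs(im,(104,100,20),(132,255,255),400):
    r=cv2.minAreaRect(q);x=cv2.boxPoints(r);print(r)
    for p in x: print(onz('wrist',p,.085,o))
```

```text
14.2333 [0.4813 0.1089 0.2192] 2.0414724843636494 [[ 0.9884  0.1521  0.0003]
 [ 0.1521 -0.9884 -0.0006]
 [ 0.0003  0.0006 -1.    ]] 0.7993514980634892
((589.1986083984375, 262.5545654296875), (24.564481735229492, 47.79623794555664), 88.26429748535156)
[ 0.4517 -0.2147  0.085 ]
[ 0.4615 -0.3351  0.085 ]
[ 0.4213 -0.3699  0.085 ]
[ 0.4167 -0.2379  0.085 ]
((620.8782348632812, 151.0604705810547), (42.18852615356445, 27.02105140686035), 12.26477336883545)
[ 0.5751 -0.2268  0.085 ]
[ 0.6098 -0.2283  0.085 ]
[ 0.6281 -0.3439  0.085 ]
[ 0.5876 -0.3417  0.085 ]
((318.0, 186.5), (129.0, 46.0), 90.0)
[0.539  0.1393 0.085 ]
[0.5452 0.099  0.085 ]
[0.4228 0.0781 0.085 ]
[0.4159 0.1229 0.085 ]
```

View pics/w5.png

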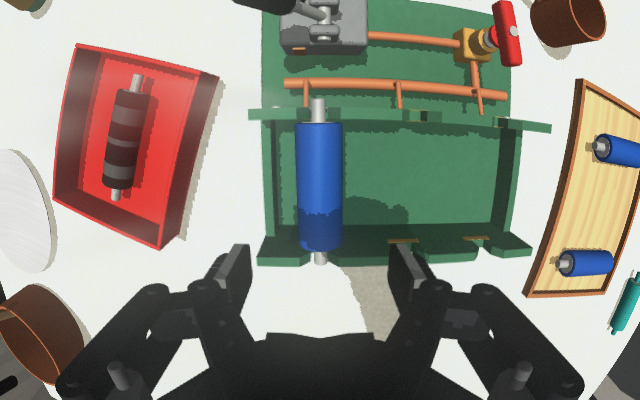

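Request:
{"api": "step_arm", "payload": {"targets": [[[0.8, 55, 486, 0, 0, 0, -1.536], [0.8, 55, 486, 0, 0, 0, -1.536], [0.8, 55, 486, 0, 0, 0, -1.536], [0.8, 55, 486, 0, 0, 0, -1.536], [0.8, 55, 486, 0, 0, 0, -1.536], [0.8, 55, 486, 0, 0, 0, -1.536], [0.8, 55, 486, 0, 0, 0, -1.536], [0.8, 55, 486, 0, 0, 0, -1.536], [0.8, 55, 486, 0, 0, 0, -1.536], [0.8, 55, 486, 70, 0, 0, -1.536], [0.8, 55, 486, 70, 0, 0, -1.536], [0.8, 55, 486, 70, 0, 0, -1.536], [0.8, 55, 486, 70, 0, 0, -1.536], [0.8, 55, 486, 70, 0, 0, -1.536], [0.8, 55, 486, 70, 0, 0, -1.536], [0.8, 55, 486, 70, 0, 0, -1.536], [0.8, 55, 486, 70, 0, 0, -1.536], [0.8, 55, 486, 70, 0, 0, -1.536], [0.8, 55, 486, 70, 0, 0, -1.536], [0.8, 55, 486, 70, 0, 0, -1.536]]]}}

```text
time: 15.95
tcp_pos: [0.6104, -0.3618, 0.1504]
ee_rot: [[-0.119, 0.993, 0.001], [0.993, 0.119, -0.001], [-0.001, 0.001, -1.0]]
contact_force: [0.7, -0.4, 0.4]
gripper_width: 0.801
grip_force: 0.0
```

Run:
```python
from h import *
o=get_obs();print(o['tcp_pos'],np.abs(o['dq']).max(),o['ee_rot'])
im=optics.snapshot('wrist');cv2.imwrite('pics/w6.png',im[:,:,::-1]);blues(im,o)
```

```text
[ 0.6104 -0.3618  0.1504] 0.4332723343495788 [[-0.1193  0.9929  0.0011]
 [ 0.9929  0.1193 -0.0008]
 [-0.0009  0.001  -1.    ]]
blue (318.9999694824219, 196.49998474121094) [ 0.6101 -0.3686  0.03  ] 0.127582062025558 yaw 96.80524970760419 shift mm [ -6.5787  -1.2036 120.4089] turn 0.0008391762942716549
```

Request:
{"api": "step_arm", "payload": {"targets": [[[0.8, -3, -1, 40, 0, 0, 0], [0.8, -3, -1, 75, 0, 0, 0], [0.8, -3, -1, 105, 0, 0, 0], [0.8, -3, -1, 125, 0, 0, 0], [0.8, -3, -1, 135, 0, 0, 0], [0.8, -3, -1, 138, 0, 0, 0], [0.8, -3, -1, 138, 0, 0, 0], [0.8, -3, -1, 138, 0, 0, 0], [0, -3, -1, 138, 0, 0, 0], [0, -3, -1, 138, 0, 0, 0], [0, -3, -1, 138, 0, 0, 0], [0, -3, -1, 138, 0, 0, 0], [0, -3, -1, 138, 0, 0, 0], [0, -3, -1, 138, 0, 0, 0]]]}}

```text
time: 17.17
tcp_pos: [0.6109, -0.3668, 0.0139]
ee_rot: [[-0.118, 0.993, 0.003], [0.993, 0.118, -0.002], [-0.002, 0.003, -1.0]]
contact_force: [-1.0, 0.7, 6.4]
gripper_width: 0.496
grip_force: 61.7
```

Request:
{"api": "step_arm", "payload": {"targets": [[[0, 0, 0, -40, 0, 0, 0], [0, 0, 0, -80, 0, 0, 0], [0, 0, 0, -120, 0, 0, 0], [0, 0, 0, -160, 0, 0, 0], [0, 397, -67, -200, 0, 0, 1.536], [0, 397, -67, -200, 0, 0, 1.536], [0, 397, -67, -200, 0, 0, 1.536], [0, 397, -67, -200, 0, 0, 1.536], [0, 397, -67, -200, 0, 0, 1.536], [0, 397, -67, -200, 0, 0, 1.536], [0, 397, -67, -200, 0, 0, 1.536], [0, 397, -67, -200, 0, 0, 1.536], [0, 397, -67, -200, 0, 0, 1.536], [0, 397, -67, -200, 0, 0, 1.536], [0, 397, -67, -200, 0, 0, 1.536], [0, 397, -67, -200, 0, 0, 1.536], [0, 397, -67, -200, 0, 0, 1.536], [0, 397, -67, -200, 0, 0, 1.536], [0, 397, -67, -200, 0, 0, 1.536], [0, 397, -67, -200, 0, 0, 1.536]]]}}

```text
time: 18.83
tcp_pos: [0.4952, 0.0202, 0.2108]
ee_rot: [[0.988, 0.153, -0.001], [0.153, -0.988, -0.0], [-0.001, -0.0, -1.0]]
contact_force: [0.4, -0.1, -3.5]
gripper_width: 0.494
grip_force: 62.7
```

Request:
{"api": "step_arm", "payload": {"targets": [[[0, 0, 0, 40, 0, 0, 0], [0, 0, 0, 60, 0, 0, 0], [0, 0, 0, 60, 0, 0, 0], [0, 0, 0, 60, 0, 0, 0], [0, 0, 0, 60, 0, 0, 0], [0, 0, 0, 60, 0, 0, 0]]]}}

```text
time: 19.33
tcp_pos: [0.4977, 0.0206, 0.1532]
ee_rot: [[0.988, 0.152, 0.004], [0.152, -0.988, 0.0], [0.004, 0.0, -1.0]]
contact_force: [0.1, 0.3, -3.1]
gripper_width: 0.495
grip_force: 62.4
```

```bash
cat >> h.py <<'E'
def tyre_end():
    """axial offset of the held roller (mm) from the tyre's +x rim in the wrist view"""
    im=optics.snapshot('wrist');h=cv2.cvtColor(im,cv2.COLOR_RGB2HSV)
    m=cv2.inRange(h,np.array((104,100,20)),np.array((132,255,255)))
    col=np.where(m[:,310:328].sum(1)>9*255)[0].min()
    o={'tcp_pos':np.zeros(3),'ee_rot':np.eye(3)}
    w=np.where(m[200]>0)[0];print('row',col,'offset mm',onz('wrist',(318,col),-.042,o)[0]*1000-60, 'edges',[np.where(m[r,230:410]>0)[0][[0,-1]]+230 for r in (160,220)])
    return im
E
python3 - <<'E'
from h import *
o=get_obs();print(o['time'],o['tcp_pos'],o['ee_rot'])
cv2.imwrite('pics/w7.png',tyre_end()[:,:,::-1])
E
```

```text
19.3333 [0.4977 0.0206 0.1532] [[ 0.9883  0.1522  0.004 ]
 [ 0.1522 -0.9883  0.0002]
 [ 0.004   0.0004 -1.    ]]
row 134 offset mm 2.7380536130357243 edges [array([268, 370]), array([230, 368])]
```

Request:
{"api": "step_arm", "payload": {"targets": [[[0, -2, 0, 30, 0, 0, 0], [0, -2, 0, 50, 0, 0, 0], [0, -2, 0, 65, 0, 0, 0], [0, -2, 0, 75, 0, 0, 0], [0, -2, 0, 83, 0, 0, 0], [0, -2, 0, 90, 0, 0, 0], [0, -2, 0, 92, 0, 0, 0], [0, -2, 0, 92, 0, 0, 0], [0, -2, 0, 92, 0, 0, 0], [0, -2, 0, 92, 0, 0, 0]]]}}

```text
time: 20.22
tcp_pos: [0.4951, 0.0202, 0.0607]
ee_rot: [[0.988, 0.152, 0.002], [0.152, -0.988, -0.0], [0.002, 0.001, -1.0]]
contact_force: [-2.4, 0.7, 5.4]
gripper_width: 0.497
grip_force: 63.4
```

Request:
{"api": "step_arm", "payload": {"targets": [[[0.8, 0, 0, 0, 0, 0, 0], [0.8, 0, 0, 0, 0, 0, 0], [0.8, 0, 0, 0, 0, 0, 0], [0.8, 0, 0, 0, 0, 0, 0], [0.8, 0, 0, -40, 0, 0, 0], [0.8, 0, 0, -80, 0, 0, 0], [0.8, 0, 0, -120, 0, 0, 0], [0.8, 0, 0, -160, 0, 0, 0], [0.8, 0, 0, -160, 0, 0, 0], [0.8, 0, 0, -160, 0, 0, 0], [0.8, 0, 0, -160, 0, 0, 0]]]}}

```text
time: 21.13
tcp_pos: [0.4937, 0.0199, 0.2191]
ee_rot: [[0.988, 0.152, 0.0], [0.152, -0.988, -0.0], [0.0, 0.001, -1.0]]
contact_force: [-0.0, 0.2, 0.1]
gripper_width: 0.799
grip_force: 0.0
```

Request:
{"api": "step_arm", "payload": {"targets": [[[0.8, -137, 363, 0, 0, 0, -1.489], [0.8, -137, 363, 0, 0, 0, -1.489], [0.8, -137, 363, 0, 0, 0, -1.489], [0.8, -137, 363, 0, 0, 0, -1.489], [0.8, -137, 363, 0, 0, 0, -1.489], [0.8, -137, 363, 0, 0, 0, -1.489], [0.8, -137, 363, 0, 0, 0, -1.489], [0.8, -137, 363, 0, 0, 0, -1.489], [0.8, -137, 363, 0, 0, 0, -1.489], [0.8, -137, 363, 70, 0, 0, -1.489], [0.8, -137, 363, 70, 0, 0, -1.489], [0.8, -137, 363, 70, 0, 0, -1.489], [0.8, -137, 363, 70, 0, 0, -1.489], [0.8, -137, 363, 70, 0, 0, -1.489], [0.8, -137, 363, 70, 0, 0, -1.489], [0.8, -137, 363, 70, 0, 0, -1.489], [0.8, -137, 363, 70, 0, 0, -1.489], [0.8, -137, 363, 70, 0, 0, -1.489], [0.8, -137, 363, 70, 0, 0, -1.489], [0.8, -137, 363, 70, 0, 0, -1.489]]]}}

```text
time: 22.8
tcp_pos: [0.4141, -0.3594, 0.1497]
ee_rot: [[-0.071, 0.997, 0.001], [0.997, 0.071, -0.001], [-0.001, 0.0, -1.0]]
contact_force: [0.6, 0.9, -0.9]
gripper_width: 0.797
grip_force: 0.0
```

Run:
```python
from h import *
o=get_obs();print(o['tcp_pos'],np.abs(o['dq']).max(),o['ee_rot'])
im=optics.snapshot('wrist');cv2.imwrite('pics/w8.png',im[:,:,::-1]);blues(im,o)
```

```text
[ 0.4141 -0.3594  0.1497] 0.23141349973368083 [[-0.0711  0.9975  0.0005]
 [ 0.9975  0.0711 -0.0007]
 [-0.0008  0.0005 -1.    ]]
blue (322.0, 193.5) [ 0.4159 -0.3629  0.03  ] 0.12655646820464547 yaw 94.17902396881085 shift mm [ -3.5278   1.4953 119.7524] turn -0.0017728364218961394
```

Request:
{"api": "step_arm", "payload": {"targets": [[[0.8, 1.5, 1.5, 40, 0, 0, 0], [0.8, 1.5, 1.5, 75, 0, 0, 0], [0.8, 1.5, 1.5, 105, 0, 0, 0], [0.8, 1.5, 1.5, 125, 0, 0, 0], [0.8, 1.5, 1.5, 135, 0, 0, 0], [0.8, 1.5, 1.5, 137, 0, 0, 0], [0.8, 1.5, 1.5, 137, 0, 0, 0], [0.8, 1.5, 1.5, 137, 0, 0, 0], [0, 1.5, 1.5, 137, 0, 0, 0], [0, 1.5, 1.5, 137, 0, 0, 0], [0, 1.5, 1.5, 137, 0, 0, 0], [0, 1.5, 1.5, 137, 0, 0, 0], [0, 1.5, 1.5, 137, 0, 0, 0], [0, 1.5, 1.5, 137, 0, 0, 0]]]}}

```text
time: 24.02
tcp_pos: [0.4165, -0.359, 0.0143]
ee_rot: [[-0.071, 0.997, 0.002], [0.997, 0.071, -0.002], [-0.003, 0.002, -1.0]]
contact_force: [0.4, -0.0, 7.7]
gripper_width: 0.492
grip_force: 61.1
```

Request:
{"api": "step_arm", "payload": {"targets": [[[0, 0, 0, -40, 0, 0, 0], [0, 0, 0, -80, 0, 0, 0], [0, 0, 0, -120, 0, 0, 0], [0, 0, 0, -160, 0, 0, 0], [0, 282, 115, -200, 0, 0, 1.488], [0, 282, 115, -200, 0, 0, 1.488], [0, 282, 115, -200, 0, 0, 1.488], [0, 282, 115, -200, 0, 0, 1.488], [0, 282, 115, -200, 0, 0, 1.488], [0, 282, 115, -200, 0, 0, 1.488], [0, 282, 115, -200, 0, 0, 1.488], [0, 282, 115, -200, 0, 0, 1.488], [0, 282, 115, -200, 0, 0, 1.488], [0, 282, 115, -200, 0, 0, 1.488], [0, 282, 115, -200, 0, 0, 1.488], [0, 282, 115, -200, 0, 0, 1.488], [0, 282, 115, -200, 0, 0, 1.488], [0, 282, 115, -200, 0, 0, 1.488], [0, 282, 115, -200, 0, 0, 1.488], [0, 282, 115, -200, 0, 0, 1.488]]]}}

```text
time: 25.68
tcp_pos: [0.5093, -0.0684, 0.2119]
ee_rot: [[0.988, 0.155, -0.001], [0.155, -0.988, 0.0], [-0.001, -0.0, -1.0]]
contact_force: [-0.5, -0.2, -3.5]
gripper_width: 0.491
grip_force: 62.6
```

Request:
{"api": "step_arm", "payload": {"targets": [[[0, 0, 0, 40, 0, 0, 0], [0, 0, 0, 60, 0, 0, 0], [0, 0, 0, 60, 0, 0, 0], [0, 0, 0, 60, 0, 0, 0], [0, 0, 0, 60, 0, 0, 0], [0, 0, 0, 60, 0, 0, 0]]]}}

```text
time: 26.18
tcp_pos: [0.5117, -0.0686, 0.1543]
ee_rot: [[0.988, 0.153, 0.004], [0.153, -0.988, -0.0], [0.004, 0.001, -1.0]]
contact_force: [0.0, 0.4, -3.6]
gripper_width: 0.493
grip_force: 62.6
```

Run:
```python
from h import *
o=get_obs();print(o['time'],o['tcp_pos'],o['ee_rot'])
cv2.imwrite('pics/w9.png',tyre_end()[:,:,::-1])
```

```text
26.1833 [ 0.5117 -0.0686  0.1543] [[ 0.9881  0.1535  0.0041]
 [ 0.1535 -0.9882 -0.0005]
 [ 0.004   0.0011 -1.    ]]
row 141 offset mm 0.46105608696522893 edges [array([269, 372]), array([230, 369])]
```

Request:
{"api": "step_arm", "payload": {"targets": [[[0, -1, 0, 30, 0, 0, 0], [0, -1, 0, 50, 0, 0, 0], [0, -1, 0, 65, 0, 0, 0], [0, -1, 0, 75, 0, 0, 0], [0, -1, 0, 83, 0, 0, 0], [0, -1, 0, 90, 0, 0, 0], [0, -1, 0, 93, 0, 0, 0], [0, -1, 0, 93, 0, 0, 0], [0, -1, 0, 93, 0, 0, 0], [0, -1, 0, 93, 0, 0, 0]]]}}

```text
time: 27.07
tcp_pos: [0.5099, -0.0687, 0.0612]
ee_rot: [[0.988, 0.153, 0.001], [0.153, -0.988, -0.001], [0.001, 0.001, -1.0]]
contact_force: [-4.1, 0.1, 5.5]
gripper_width: 0.494
grip_force: 63.8
```

Request:
{"api": "step_arm", "payload": {"targets": [[[0.8, 0, 0, 0, 0, 0, 0], [0.8, 0, 0, 0, 0, 0, 0], [0.8, 0, 0, 0, 0, 0, 0], [0.8, 0, 0, 0, 0, 0, 0], [0.8, 0, 0, -40, 0, 0, 0], [0.8, 0, 0, -80, 0, 0, 0], [0.8, 0, 0, -120, 0, 0, 0], [0.8, 0, 0, -160, 0, 0, 0], [0.8, 0, -60, -230, 0, 0, 0], [0.8, 0, -60, -230, 0, 0, 0], [0.8, 0, -60, -230, 0, 0, 0], [0.8, 0, -60, -230, 0, 0, 0], [0.8, 0, -60, -230, 0, 0, 0], [0.8, 0, -60, -230, 0, 0, 0], [0.8, 0, -60, -230, 0, 0, 0]]]}}

```text
time: 28.32
tcp_pos: [0.4983, -0.0113, 0.2868]
ee_rot: [[0.989, 0.151, -0.005], [0.151, -0.989, 0.0], [-0.005, -0.001, -1.0]]
contact_force: [-0.1, 0.3, 0.7]
gripper_width: 0.802
grip_force: 0.0
```

Run:
```python
from h import *
import json
o=get_obs();print(o['time'],o['tcp_pos'],np.abs(o['dq']).max(),o['ee_rot'],o['joint_positions'])
json.dump({k:np.array(o[k]).tolist() for k in('tcp_pos','ee_rot')},open('w10.json','w'))
im=optics.snapshot('wrist');cv2.imwrite('pics/w10f.png',im[:,:,::-1])
cv2.imwrite('pics/w10.png',cv2.resize(im[0:240,200:520],(800,600),interpolation=cv2.INTER_CUBIC)[:,:,::-1])
```

```text
28.3167 [ 0.4983 -0.0113  0.2868] 0.283336240270181 [[ 0.9886  0.1505 -0.0046]
 [ 0.1505 -0.9886  0.0001]
 [-0.0045 -0.0007 -1.    ]] [ 27.3443   4.7644 -32.0783 106.6637   2.672   69.5793 -86.9305]
```

View pics/w10.png

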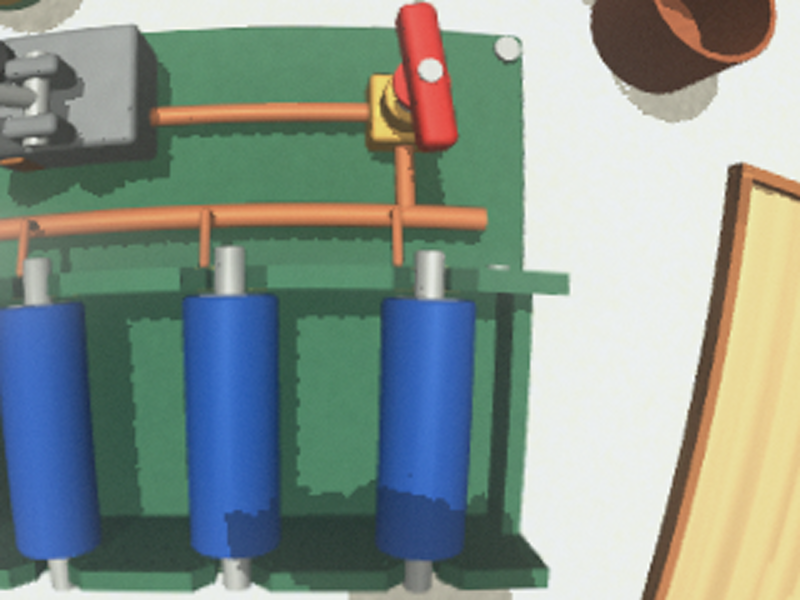

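All three blue rollers lie in their stations with both axle ends in the slots: crop (37,400), (230,400), (428,400). The valve hub is at crop (430,69), bar from (415,8) to (437,145). Measuring the bar's position and angle.

Run:
```python
from h import *
import json
o=json.load(open('w10.json'))
P=lambda u,v,z: onz('wrist',(200+u/2.5-.3,v/2.5-.3),z,o)
a,b,h=P(415,8,.1165),P(437,145,.1165),P(430,69,.119)
print('bar',a,b,np.linalg.norm(a-b),(a+b)/2,np.degrees(np.arctan2(*(a-b)[1::-1])),'hub',h)
c,s=np.cos(np.radians(8.8)),np.sin(np.radians(8.8))
print('expected',.4968+c*.155+s*.085,.0203+s*.155-c*.085)
for n,k in (('r2',[(230,250,.075),(237,588,.075)]),('r1',[(430,252,.075),(418,590,.075)])):
    p=[P(*q) for q in k];m=(p[0]+p[1])/2-np.array([.4968,.0203,0]);print(n,np.linalg.norm(p[0]-p[1]),'bed xy',c*m[0]+s*m[1],-s*m[0]+c*m[1],np.degrees(np.arctan2(*(p[0]-p[1])[1::-1])))
print('mug',P(680,20,.085))
print('can',onz('scene',(408,262),.08),'jar',onz('scene',(458,218),.105))
```

```text
bar [ 0.6892 -0.0296  0.1165] [ 0.6317 -0.0467  0.1165] 0.059999912004701575 [ 0.6605 -0.0382  0.1165] 16.512661877346307 hub [ 0.6626 -0.039   0.119 ]
expected 0.6629791952083589 -0.039986607798931095
r2 0.16270929055664732 bed xy -0.0005159932451481022 -0.00045472819363161844 8.749941797736478
r1 0.16388216420776083 bed xy -0.0015146994890341513 -0.09070950090561715 8.625215920462955
mug [ 0.733  -0.1604  0.085 ]
can [ 0.7742 -0.0128  0.08  ] jar [0.7468 0.1882 0.105 ]
```

Request:
{"api": "step_arm", "payload": {"targets": [[[0.5, 158, 53, 80, 0, 0, -0.137], [0.5, 158, 53, 80, 0, 0, -0.137], [0.5, 158, 53, 80, 0, 0, -0.137], [0.5, 158, 53, 80, 0, 0, -0.137], [0.5, 158, 53, 80, 0, 0, -0.137], [0.5, 158, 53, 80, 0, 0, -0.137], [0.5, 158, 53, 80, 0, 0, -0.137], [0.5, 158, 53, 80, 0, 0, -0.137], [0.5, 158, 53, 80, 0, 0, -0.137], [0.5, 158, 53, 80, 0, 0, -0.137], [0.5, 158, 53, 80, 0, 0, -0.137]]]}}

```text
time: 29.28
tcp_pos: [0.6636, -0.0373, 0.2106]
ee_rot: [[0.958, 0.287, 0.002], [0.287, -0.958, -0.001], [0.001, 0.001, -1.0]]
contact_force: [0.2, 0.1, 0.0]
gripper_width: 0.501
grip_force: 0.0
```

Request:
{"api": "step_arm", "payload": {"targets": [[[0.5, -1.5, 2, 30, 0, 0, 0], [0.5, -1.5, 2, 60, 0, 0, 0], [0.5, -1.5, 2, 85, 0, 0, 0], [0.5, -1.5, 2, 105, 0, 0, 0], [0.5, -1.5, 2, 115, 0, 0, 0], [0.5, -1.5, 2, 120, 0, 0, 0], [0.5, -1.5, 2, 120, 0, 0, 0], [0.5, -1.5, 2, 120, 0, 0, 0], [0, -1.5, 2, 120, 0, 0, 0], [0, -1.5, 2, 120, 0, 0, 0], [0, -1.5, 2, 120, 0, 0, 0], [0, -1.5, 2, 120, 0, 0, 0], [0, -1.5, 2, 120, 0, 0, 0]]]}}

```text
time: 30.37
tcp_pos: [0.6642, -0.0388, 0.0913]
ee_rot: [[0.958, 0.287, 0.003], [0.287, -0.958, 0.001], [0.003, 0.0, -1.0]]
contact_force: [-0.8, 2.0, 5.0]
gripper_width: 0.175
grip_force: 59.6
```

Request:
{"api": "step_arm", "payload": {"targets": [[[0, 0, 0, -0.3, 0, 0, -0.12], [0, 0, 0, -0.7, 0, 0, -0.24], [0, 0, 0, -1.0, 0, 0, -0.36], [0, 0, 0, -1.4, 0, 0, -0.48], [0, 0, 0, -1.7, 0, 0, -0.6], [0, 0, 0, -2.1, 0, 0, -0.72], [0, 0, 0, -2.4, 0, 0, -0.84], [0, 0, 0, -2.7, 0, 0, -0.96], [0, 0, 0, -3.1, 0, 0, -1.08], [0, 0, 0, -3.4, 0, 0, -1.2], [0, 0, 0, -3.8, 0, 0, -1.32], [0, 0, 0, -4.1, 0, 0, -1.44], [0, 0, 0, -4.5, 0, 0, -1.56], [0, 0, 0, -4.8, 0, 0, -1.68], [0, 0, 0, -5.2, 0, 0, -1.8], [0, 0, 0, -5.5, 0, 0, -1.92], [0, 0, 0, -5.8, 0, 0, -2.04], [0, 0, 0, -6.2, 0, 0, -2.16], [0, 0, 0, -6.2, 0, 0, -2.16], [0, 0, 0, -6.2, 0, 0, -2.16]]]}}

```text
time: 32.03
tcp_pos: [0.6633, -0.0385, 0.0975]
ee_rot: [[-0.771, 0.637, 0.001], [0.637, 0.771, 0.001], [0.0, 0.001, -1.0]]
contact_force: [-2.8, 0.8, 7.4]
gripper_width: 0.176
grip_force: 60.1
```

Run:
```python
from h import *
o=get_obs();R=np.array(o['ee_rot']);print(o['time'],o['tcp_pos'],'yaw',np.degrees(np.arctan2(R[1,0],R[0,0])),o['joint_positions'],o['gripper_width'],o['contact_force'],o['moment'])
```

```text
32.0333 [ 0.6633 -0.0385  0.0975] yaw 140.46753886177495 [ 37.106   42.8983 -52.6804  93.0856  37.2909  63.0983  24.7278] 0.176126950228407 [-2.788   0.779   7.4291] [0.3442 0.7639 0.0908]
```

Request:
{"api": "step_arm", "payload": {"targets": [[[0, 0, 0, -0.3, 0, 0, -0.12], [0, 0, 0, -0.7, 0, 0, -0.24], [0, 0, 0, -1.0, 0, 0, -0.36], [0, 0, 0, -1.4, 0, 0, -0.48], [0, 0, 0, -1.7, 0, 0, -0.6], [0, 0, 0, -2.1, 0, 0, -0.72], [0, 0, 0, -2.4, 0, 0, -0.84], [0, 0, 0, -2.7, 0, 0, -0.96], [0, 0, 0, -3.1, 0, 0, -1.08], [0, 0, 0, -3.4, 0, 0, -1.2], [0, 0, 0, -3.8, 0, 0, -1.32], [0, 0, 0, -4.1, 0, 0, -1.44], [0, 0, 0, -4.5, 0, 0, -1.56], [0, 0, 0, -4.8, 0, 0, -1.68], [0, 0, 0, -5.2, 0, 0, -1.8], [0, 0, 0, -5.4, 0, 0, -1.88], [0, 0, 0, -5.5, 0, 0, -1.92], [0, 0, 0, -5.5, 0, 0, -1.92], [0, 0, 0, -5.5, 0, 0, -1.92]]]}}

```text
time: 33.62
tcp_pos: [0.6635, -0.0393, 0.103]
ee_rot: [[-0.336, -0.942, 0.001], [-0.942, 0.336, 0.001], [-0.001, -0.0, -1.0]]
contact_force: [-2.2, 1.0, 7.6]
gripper_width: 0.174
grip_force: 60.0
```

Run:
```python
from h import *
o=get_obs();R=np.array(o['ee_rot']);print(o['time'],o['tcp_pos'],'yaw',np.degrees(np.arctan2(R[1,0],R[0,0])),o['joint_positions'],o['gripper_width'],o['contact_force'],o['moment'])
```

```text
33.6167 [ 0.6635 -0.0393  0.103 ] yaw -109.64809892523203 [ 46.2307  54.3258 -71.2144  92.5114  53.3856  73.2598 125.7179] 0.17378465055196352 [-2.2073  0.9735  7.5619] [ 0.1393  0.5801 -0.2042]
```

Request:
{"api": "step_arm", "payload": {"targets": [[[0.5, 0, 0, 0, 0, 0, 0], [0.5, 0, 0, 0, 0, 0, 0], [0.5, 0, 0, 0, 0, 0, 0], [0.5, 0, 0, -40, 0, 0, 0], [0.5, 0, 0, -80, 0, 0, 0], [0.5, 0, 0, -120, 0, 0, 0], [0, 0, 0, -150, 0, 0, 0], [0, -241, 131, -150, 0, 0, 2.644], [0, -241, 131, -150, 0, 0, 2.644], [0, -241, 131, -150, 0, 0, 2.644], [0, -241, 131, -150, 0, 0, 2.644], [0, -241, 131, -150, 0, 0, 2.644], [0, -241, 131, -150, 0, 0, 2.644], [0, -241, 131, -150, 0, 0, 2.644], [0, -241, 131, -150, 0, 0, 2.644], [0, -241, 131, -150, 0, 0, 2.644], [0, -241, 131, -150, 0, 0, 2.644], [0, -241, 131, -150, 0, 0, 2.644], [0, -241, 131, -150, 0, 0, 2.644], [0, -241, 131, -150, 0, 0, 2.644]]]}}

```text
time: 35.28
tcp_pos: [0.6203, 0.2307, 0.2504]
ee_rot: [[-0.92, 0.391, -0.0], [0.391, 0.92, -0.001], [0.0, -0.001, -1.0]]
contact_force: [0.3, 0.3, -0.8]
gripper_width: -0.004
grip_force: 0.0
```

Run:
```python
from h import *
o=get_obs();R=np.array(o['ee_rot']);print(o['time'],o['tcp_pos'],'yaw',np.degrees(np.arctan2(R[1,0],R[0,0])),o['joint_positions'],R)
```

```text
35.2833 [0.6203 0.2307 0.2504] yaw 156.9655325502022 [ 17.1357  34.7938 -59.3425  86.321   30.3727  76.2981  21.995 ] [[-0.9203  0.3913 -0.0004]
 [ 0.3913  0.9203 -0.0008]
 [ 0.     -0.0009 -1.    ]]
```

Request:
{"api": "step_arm", "payload": {"targets": [[[0, 0, 0, 0, 0, 0, 1.015], [0, 0, 0, 0, 0, 0, 1.015], [0, 0, 0, 0, 0, 0, 1.015], [0, 0, 0, 0, 0, 0, 1.015], [0, 0, 0, 0, 0, 0, 1.015], [0, 0, 0, 30, 0, 0, 1.015], [0, 0, 0, 60, 0, 0, 1.015], [0, 0, 0, 90, 0, 0, 1.015], [0, 0, 0, 115, 0, 0, 1.015], [0, 0, 0, 115, 0, 0, 1.015], [0, 0, 0, 115, 0, 0, 1.015], [0, 0, 0, 115, 0, 0, 1.015]]]}}

```text
time: 36.28
tcp_pos: [0.6212, 0.2317, 0.1374]
ee_rot: [[-0.16, 0.987, 0.002], [0.987, 0.16, 0.001], [0.001, 0.002, -1.0]]
contact_force: [0.6, 0.0, 0.7]
gripper_width: -0.002
grip_force: 0.0
```

Run:
```python
from h import *
o=get_obs();R=np.array(o['ee_rot']);p=np.array(o['tcp_pos']);print(o['time'],p,'yaw',np.degrees(np.arctan2(R[1,0],R[0,0])))
c,s=np.cos(np.radians(8.8)),np.sin(np.radians(8.8));d=p-[.4968,.0203,0];print('bed',c*d[0]+s*d[1],-s*d[0]+c*d[1])
```

```text
36.2833 [0.6212 0.2317 0.1374] yaw 99.20568657402133
bed 0.15528602616859086 0.18987875472562882
```

Request:
{"api": "step_arm", "payload": {"targets": [[[0, -15, 0, 0, 0, 0, 0], [0, -30, 0, 0, 0, 0, 0], [0, -42, 0, 0, 0, 0, 0], [0, -54, 0, 0, 0, 0, 0], [0, -66, 0, 0, 0, 0, 0], [0, -78, 0, 0, 0, 0, 0], [0, -90, 0, 0, 0, 0, 0], [0, -100, 0, 0, 0, 0, 0], [0, -106, 0, 0, 0, 0, 0], [0, -110, 0, 0, 0, 0, 0], [0, -110, 0, 0, 0, 0, 0], [0, -110, 0, 0, 0, 0, 0], [0, -110, 0, 0, 0, 0, 0]]]}}

```text
time: 37.37
tcp_pos: [0.6384, 0.1226, 0.1366]
ee_rot: [[-0.159, 0.987, 0.001], [0.987, 0.159, 0.001], [0.0, 0.001, -1.0]]
contact_force: [0.8, 4.4, 1.6]
gripper_width: 0.002
grip_force: 2.0
```

Run:
```python
from h import *
o=get_obs();p=np.array(o['tcp_pos'])
c,s=np.cos(np.radians(8.8)),np.sin(np.radians(8.8));d=p-[.4968,.0203,0];print('bed',c*d[0]+s*d[1],-s*d[0]+c*d[1],o['contact_force'])
a=optics.snapshot('scene');b=optics.snapshot('side')
f=lambda i:cv2.resize(i,(400,350),interpolation=cv2.INTER_CUBIC)
cv2.imwrite('pics/lev.png',np.hstack([f(a[150:255,350:470]),f(b[210:315,210:330])])[:,:,::-1])
```

```text
bed 0.15555352221939953 0.07938781132616654 [0.8475 4.4094 1.6445]
```

View pics/lev.png

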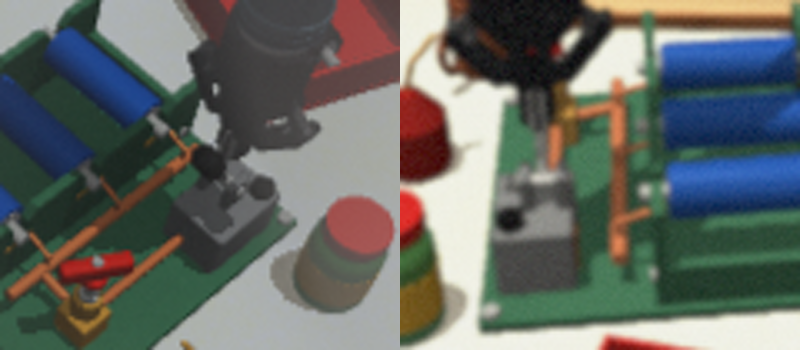

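The grip has been swung over, with its black knob at about (208,160) in the left crop, and the push force is 4.4 N. I press a little further until the stop shows as a rise in force.

Request:
{"api": "step_arm", "payload": {"targets": [[[0, -4, 0, 0, 0, 0, 0], [0, -8, 0, 0, 0, 0, 0], [0, -8, 0, 0, 0, 0, 0], [0, -8, 0, 0, 0, 0, 0], [0, -8, 0, 0, 0, 0, 0]]]}}

```text
time: 37.88
tcp_pos: [0.6371, 0.1198, 0.1346]
ee_rot: [[-0.164, 0.987, -0.002], [0.986, 0.164, 0.007], [0.007, -0.001, -1.0]]
contact_force: [0.8, 8.8, -0.6]
gripper_width: -0.004
grip_force: 4.0
```

Request:
{"api": "step_arm", "payload": {"targets": [[[0, -5, 0, 0, 0, 0, 0], [0, -5, 0, 0, 0, 0, 0], [0, -5, 0, 0, 0, 0, 0], [0, -5, 0, 0, 0, 0, 0], [0, -5, 0, 0, 0, 0, 0]]]}}

```text
time: 38.3
tcp_pos: [0.6372, 0.1195, 0.1348]
ee_rot: [[-0.167, 0.986, -0.002], [0.986, 0.167, 0.013], [0.013, -0.0, -1.0]]
contact_force: [1.3, 13.3, -2.2]
gripper_width: 0.003
grip_force: 6.4
```

Request:
{"api": "step_arm", "payload": {"targets": [[[0, 12, 0, 0, 0, 0, 0], [0, 25, 0, 0, 0, 0, 0], [0, 40, 0, 0, 0, 0, 0], [0, 55, 0, 0, 0, 0, 0], [0, 70, 0, 0, 0, 0, 0], [0, 85, 0, 0, 0, 0, 0], [0, 100, 0, 0, 0, 0, 0], [0, 115, 0, 0, 0, 0, 0], [0, 123, 0, 0, 0, 0, 0], [0, 123, 0, 0, 0, 0, 0], [0, 123, 0, -60, 0, 0, 0], [0, 123, 0, -115, 0, 0, 0], [0, 123, 0, -115, 0, 0, 0], [0, 123, 0, -115, 0, 0, 0]]]}}

```text
time: 39.47
tcp_pos: [0.6249, 0.2327, 0.2603]
ee_rot: [[-0.157, 0.987, 0.014], [0.988, 0.157, 0.005], [0.002, 0.015, -1.0]]
contact_force: [2.3, 1.0, 0.8]
gripper_width: -0.004
grip_force: 0.0
```

Run:
```python
from h import *
o=get_obs();R=np.array(o['ee_rot']);print(o['tcp_pos'],'yaw',np.degrees(np.arctan2(R[1,0],R[0,0])))
a=optics.snapshot('scene');b=optics.snapshot('side')
f=lambda i:cv2.resize(i,(400,350),interpolation=cv2.INTER_CUBIC)
cv2.imwrite('pics/lev2.png',np.hstack([f(a[150:255,350:470]),f(b[210:315,210:330])])[:,:,::-1])
```

```text
[0.6249 0.2327 0.2603] yaw 99.05054634655292
```

View pics/lev2.png

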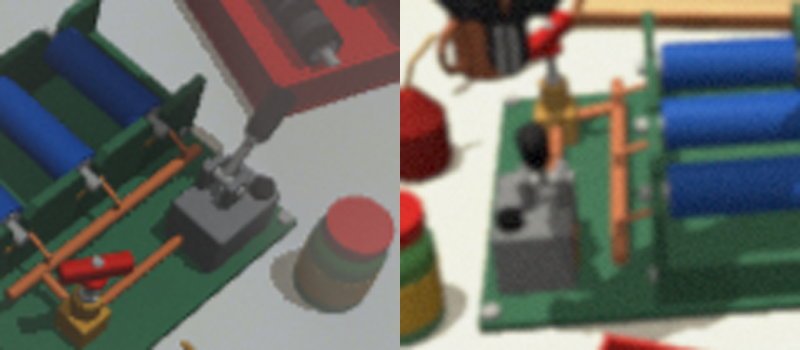

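Request:
{"api": "step_arm", "payload": {"targets": [[[0, -274, -1, 0, 0, 0, -2.64], [0, -274, -1, 0, 0, 0, -2.64], [0, -274, -1, 0, 0, 0, -2.64], [0, -274, -1, 0, 0, 0, -2.64], [0, -274, -1, 0, 0, 0, -2.64], [0, -274, -1, 0, 0, 0, -2.64], [0, -274, -1, 0, 0, 0, -2.64], [0, -274, -1, 0, 0, 0, -2.64], [0.5, -274, -1, 0, 0, 0, -2.64], [0.5, -274, -1, 0, 0, 0, -2.64], [0.5, -274, -1, 0, 0, 0, -2.64], [0.5, -274, -1, 0, 0, 0, -2.64], [0.5, -274, -1, 0, 0, 0, -2.64], [0.5, -274, -1, 0, 0, 0, -2.64], [0.5, -274, -1, 0, 0, 0, -2.64], [0.5, -274, -1, 0, 0, 0, -2.64], [0.5, -274, -1, 0, 0, 0, -2.64], [0.5, -274, -1, 0, 0, 0, -2.64], [0.5, -274, -1, 0, 0, 0, -2.64], [0.5, -274, -1, 0, 0, 0, -2.64]]]}}

```text
time: 41.23
tcp_pos: [0.6617, -0.041, 0.2482]
ee_rot: [[-0.458, -0.889, -0.004], [-0.889, 0.458, -0.001], [0.003, 0.003, -1.0]]
contact_force: [-0.0, -0.3, 0.5]
gripper_width: 0.499
grip_force: 0.0
```

Request:
{"api": "step_arm", "payload": {"targets": [[[0.5, 0, 0, 0, 0, 0, -0.12], [0.5, 0, 0, 0, 0, 0, -0.12], [0.5, 0, 0, 0, 0, 0, -0.12], [0.5, 0, 0, 0, 0, 0, -0.12], [0.5, 0, 0, 0, 0, 0, -0.12]]]}}

```text
time: 41.65
tcp_pos: [0.6627, -0.0399, 0.2503]
ee_rot: [[-0.355, -0.935, -0.001], [-0.935, 0.355, -0.001], [0.001, 0.001, -1.0]]
contact_force: [0.4, -0.4, 0.4]
gripper_width: 0.499
grip_force: 0.0
```

Run:
```python
from h import *
o=get_obs();R=np.array(o['ee_rot']);print(o['time'],o['tcp_pos'],'yaw',np.degrees(np.arctan2(R[1,0],R[0,0]))%360,o['joint_positions'])
print('shift to valve mm',R.T@(np.array([.6635,-.0393,.103])-np.array(o['tcp_pos']))*1000)
```

```text
41.65 [ 0.6627 -0.0399  0.2503] yaw 249.17645490579565 [ 47.2332  43.9122 -74.3258  85.7167  42.3554  82.4194 130.7746]
shift to valve mm [ -0.9523  -0.6662 147.3365]
```

Request:
{"api": "step_arm", "payload": {"targets": [[[0.5, -1, -0.5, 40, 0, 0, -0.02], [0.5, -1, -0.5, 80, 0, 0, -0.02], [0.5, -1, -0.5, 110, 0, 0, -0.02], [0.5, -1, -0.5, 130, 0, 0, -0.02], [0.5, -1, -0.5, 142, 0, 0, -0.02], [0.5, -1, -0.5, 147, 0, 0, -0.02], [0.5, -1, -0.5, 147, 0, 0, -0.02], [0.5, -1, -0.5, 147, 0, 0, -0.02], [0, -1, -0.5, 147, 0, 0, -0.02], [0, -1, -0.5, 147, 0, 0, -0.02], [0, -1, -0.5, 147, 0, 0, -0.02], [0, -1, -0.5, 147, 0, 0, -0.02], [0, -1, -0.5, 147, 0, 0, -0.02]]]}}

```text
time: 42.73
tcp_pos: [0.664, -0.0381, 0.1062]
ee_rot: [[-0.335, -0.942, 0.001], [-0.942, 0.335, 0.0], [-0.0, -0.001, -1.0]]
contact_force: [-2.8, -0.7, 6.3]
gripper_width: 0.173
grip_force: 58.8
```

Request:
{"api": "step_arm", "payload": {"targets": [[[0, 0, 0, 0.3, 0, 0, 0.12], [0, 0, 0, 0.7, 0, 0, 0.24], [0, 0, 0, 1.0, 0, 0, 0.36], [0, 0, 0, 1.4, 0, 0, 0.48], [0, 0, 0, 1.7, 0, 0, 0.6], [0, 0, 0, 2.1, 0, 0, 0.72], [0, 0, 0, 2.4, 0, 0, 0.84], [0, 0, 0, 2.7, 0, 0, 0.96], [0, 0, 0, 3.1, 0, 0, 1.08], [0, 0, 0, 3.4, 0, 0, 1.2], [0, 0, 0, 3.8, 0, 0, 1.32], [0, 0, 0, 4.1, 0, 0, 1.44], [0, 0, 0, 4.5, 0, 0, 1.56], [0, 0, 0, 4.8, 0, 0, 1.68], [0, 0, 0, 5.2, 0, 0, 1.8], [0, 0, 0, 5.5, 0, 0, 1.92], [0, 0, 0, 5.8, 0, 0, 2.04], [0, 0, 0, 6.2, 0, 0, 2.16], [0, 0, 0, 6.2, 0, 0, 2.16]]]}}

```text
time: 44.32
tcp_pos: [0.6642, -0.0395, 0.1]
ee_rot: [[-0.594, 0.805, 0.001], [0.805, 0.594, -0.003], [-0.003, -0.001, -1.0]]
contact_force: [-3.5, -1.2, 6.4]
gripper_width: 0.168
grip_force: 59.1
```

Run:
```python
from h import *
o=get_obs();R=np.array(o['ee_rot']);print(o['time'],o['tcp_pos'],'yaw',np.degrees(np.arctan2(R[1,0],R[0,0]))%360,o['joint_positions'],o['gripper_width'],o['contact_force'],o['moment'])
```

```text
44.3167 [ 0.6642 -0.0395  0.1   ] yaw 126.43417555827108 [ 32.5757  39.4981 -45.3897  93.1137  31.4401  60.799   14.3907] 0.1681476765432002 [-3.4822 -1.2259  6.3699] [-0.2847  0.734  -0.1073]
```

Request:
{"api": "step_arm", "payload": {"targets": [[[0, 0, 0, 0.3, 0, 0, 0.12], [0, 0, 0, 0.7, 0, 0, 0.24], [0, 0, 0, 1.0, 0, 0, 0.36], [0, 0, 0, 1.4, 0, 0, 0.48], [0, 0, 0, 1.7, 0, 0, 0.6], [0, 0, 0, 2.1, 0, 0, 0.72], [0, 0, 0, 2.4, 0, 0, 0.84], [0, 0, 0, 2.7, 0, 0, 0.96], [0, 0, 0, 3.1, 0, 0, 1.08], [0, 0, 0, 3.4, 0, 0, 1.2], [0, 0, 0, 3.8, 0, 0, 1.32], [0, 0, 0, 4.1, 0, 0, 1.44], [0, 0, 0, 4.5, 0, 0, 1.56], [0, 0, 0, 4.8, 0, 0, 1.68], [0, 0, 0, 5.2, 0, 0, 1.8], [0, 0, 0, 5.5, 0, 0, 1.92], [0, 0, 0, 5.7, 0, 0, 2.0], [0, 0, 0, 5.7, 0, 0, 2.02], [0, 0, 0, 5.7, 0, 0, 2.02]]]}}

```text
time: 45.9
tcp_pos: [0.6629, -0.039, 0.0941]
ee_rot: [[0.982, 0.19, -0.002], [0.19, -0.982, -0.002], [-0.002, 0.001, -1.0]]
contact_force: [-5.3, -1.2, 8.5]
gripper_width: 0.172
grip_force: 59.3
```

Run:
```python
from h import *
o=get_obs();R=np.array(o['ee_rot']);print(o['time'],o['tcp_pos'],'yaw',np.degrees(np.arctan2(R[1,0],R[0,0]))%360,o['gripper_width'],o['contact_force'],o['moment'])
```

```text
45.9 [ 0.6629 -0.039   0.0941] yaw 10.931424166098628 0.17171179824307198 [-5.3453 -1.22    8.5229] [-0.1428  1.1839  0.0134]
```

Request:
{"api": "step_arm", "payload": {"targets": [[[0.5, 0, 0, 0, 0, 0, 0], [0.5, 0, 0, 0, 0, 0, 0], [0.5, 0, 0, 0, 0, 0, 0], [0.5, 0, 0, -40, 0, 0, 0], [0.5, 0, 0, -80, 0, 0, 0], [0.5, 0, 0, -120, 0, 0, 0], [0.5, -200, 0, -200, 0, 0, 0], [0.5, -200, 0, -200, 0, 0, 0], [0.5, -200, 0, -200, 0, 0, 0], [0.5, -200, 0, -200, 0, 0, 0], [0.5, -200, 0, -200, 0, 0, 0], [0.5, -200, 0, -200, 0, 0, 0], [0.5, -200, 0, -200, 0, 0, 0], [0.5, -200, 0, -200, 0, 0, 0], [0.5, -200, 0, -200, 0, 0, 0]]]}}

```text
time: 47.15
tcp_pos: [0.4686, -0.076, 0.2916]
ee_rot: [[0.982, 0.191, 0.0], [0.191, -0.982, 0.001], [0.001, -0.001, -1.0]]
contact_force: [-0.1, -0.3, 0.4]
gripper_width: 0.499
grip_force: 0.0
```

Run:
```python
from h import *
o=get_obs();print(o['tcp_pos'],np.abs(o['dq']).max())
im=optics.snapshot('wrist');cv2.imwrite('pics/fin.png',cv2.resize(im[0:260,40:440],(800,520),interpolation=cv2.INTER_CUBIC)[:,:,::-1])
```

```text
[ 0.4686 -0.076   0.2916] 1.1954290482037644
```

View pics/fin.png

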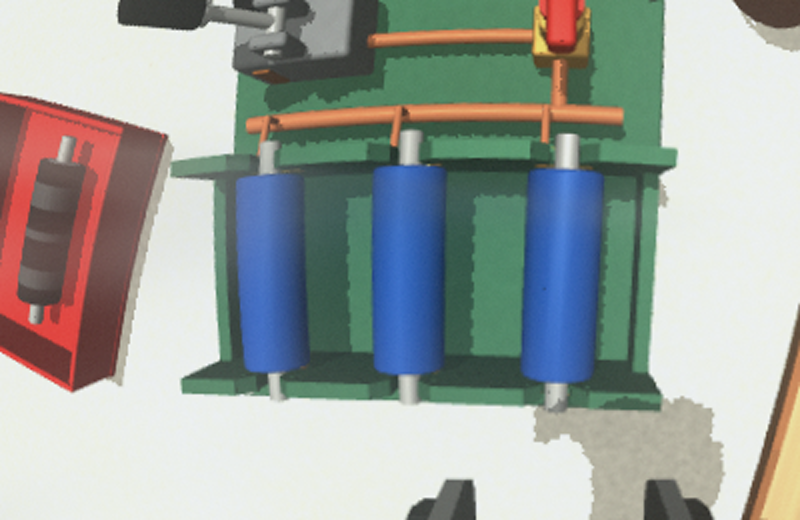

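The three blue rollers are seated at (272,270), (408,270) and (563,270). The worn roller is in the crate at (50,230), the valve bar points along the bed's x at (562,25), and the lever is at rest at (165,12). Handing in.

```bash
python3 -c "
from cell import env
print(env.hand_in())"
```

```text
the job is handed in; nothing more can be done
None
```

I renewed the rollers, worked the valve and pump lever in order, and handed the job in at about 47 s. The hand-in gave no verdict, but the last picture shows all three blue rollers seated, the one worn roller in the crate, the valve shut and the lever back at rest.

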